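Clamp up a glued travel mirror and hold it

TASK

The pink travel mirror lying face down between the jaws of the bar clamp has just been glued along its frame. First swing the white prop leg on its back up and out until it clicks into its end stop, so that it cannot be glued shut, and let it stand there by itself; then pump the clamp's trigger, letting it spring right back between strokes, until both rubber pads press squarely and snugly on the frame, but do not go on pumping and crush the plastic. Finish while still holding the trigger squeezed, with clamp and mirror lying flat on the shelf, and leave the other things on the shelf where they are.

Things in the scene. Friction and masses are not known exactly. Their poses are not given: they have to be found in the camera images.
- clamp: Bar clamp (0.55 kg) lying loose, flat on the shelf, 26 mm high: navy jaws, dark toothed bar, orange handle. Origin: bar's centre line at shelf height. z up, y along the bar, jaws reach 90 mm to +x, handle and trigger to -x. Housing: x -15..15, y 62..114, carries the near jaw (its pad looks to -y). Handle: x -98..-12, y 88..112. Bar end sticks out to y 186 + jaw travel. Red button: not needed.
- handle_back (a point): Point on the handle's rear (+y) face, at x -52, y 112, z 13 mm in the clamp's frame: one finger goes behind it, the other in front of trigger_front, from above. Both faces are free down to the shelf.
- trigger_front (a point): Point on the front (-y) face of the black trigger: about x -45, y 58, z 13 mm in the clamp's frame when released, 19 mm farther to +y when squeezed. Trigger and handle together are 54 mm wide (along y) released, 35 mm squeezed. The trigger is a lever 10 mm thick, 22 mm high, reaching to x -75.
- trigger (a joint): Trigger angle: 0 released, 0.36 rad fully squeezed on its stop. A spring (2.5 to 3.5 N at trigger_front) returns it. Each full squeeze after a full release (below 0.02) draws the far jaw about 4.2 mm nearer (the first one 1 to 6 mm); a ratchet keeps the gain, with about 1 mm of slack. Once the pads press it gets stiffer, 0.35 N per N of pad force; 20 N of grip is ample.
- jaw (a joint): Travel (m) of bar and far jaw towards the near jaw; starts between 0 and 0.012. The pads, unsqueezed, are 136 mm apart minus this travel; the frame is 110 mm wide, so both touch at about 26 mm of travel. From there each further mm adds 3.3 N on both pads. 27.5 to 33 mm is a good grip; above 30 N (about 35 mm) the frame is crushed.
- near_pad: Black rubber pad on the near jaw (on the housing), 34 x 8 x 22 mm, can be squeezed in 7 mm. Origin: centre of its back at the jaw; its face is 8 mm from there in the clamp's -y.
- far_pad: Black rubber pad on the far, moving jaw, same size. Origin: centre of its back; its face is 8 mm from there in the clamp's +y.
- mirror: Folding travel mirror lying loose, face down between the jaws: pink plastic frame 120 mm (x) x 110 mm (y) x 14 mm thick, 0.2 to 0.4 kg, amber glue line along its back. Origin: centre of its underside, on the shelf; z up, x points away from the clamp's bar, about along the clamp's x.
- leg_hinge (a point): Middle of the leg's hinge axis, 22 mm above the mirror's underside over its centre; the axis is the mirror's y. The leg swings in the mirror's x-z plane.
- leg_bar (a point): Middle of the round crossbar (8 mm thick, 53 mm long, along the mirror's y) of the U-shaped white prop leg, 69 mm from the hinge. Folded, the leg points to the mirror's +x, its bar 9 mm outside the frame's edge and 22 mm above the shelf. Its side arms (7 mm thick) are 53 mm apart. Pinch the bar at its middle from above, fingers closing along the mirror's x.
- leg (a joint): Leg angle: 0 folded flat, 1.25 rad end stop. Starts between 0 and 0.25; stays where it is left below 0.7. A click bump between 0.8 and 1.05 rad must be overcome (up to 1 N at the crossbar); past 1.11 the leg snaps home (1.2 to 1.25) and stays. The loose mirror may slide some mm along while you pull.
- tray: Clear acrylic lens tray, 110 x 160 x 28 mm, with a steel hair clip in it; leave alone. Origin: centre of the underside.
- cup: Empty white ceramic cup, 76 mm wide, 85 mm high; leave alone. Origin: centre of the underside.
- pump_bottle: Amber push-top pump bottle, 60 mm wide, 170 mm high; leave alone. Origin: centre of the underside.
- lens_case: Pink twist-cap lens case, 35 x 77 x 20 mm; leave alone. Origin: centre of the underside.
Not all that is in view belongs to the job. There is more than one size of the mirror; the job needs the larger.

How it is judged:
On the way, in this order (a step that is already met when the one before it is completed fails the run):
1. the prop leg stands by itself in its end stop (value of joint leg above 1.18 rad and contact force between the fingers and mirror below 0.3 N), for 0.3 s.
2. both pads press on the frame, the leg still out (value of joint leg above 1.18 rad and contact force between each of near_pad, far_pad and mirror above 2 N), for 0.2 s.
At the end, for the whole second after the job is handed in: Leg in its end stop (over 1.18 rad); both pads press on the frame with 2 to 26 N; fingers still hold the trigger squeezed (over 0.10 rad, over 1 N) and do not touch the mirror; mirror and clamp flat on the shelf (0.06 rad, 8 mm), the frame square between the pads (0.15 rad) and at rest (all of step 2 and contact force between each of near_pad, far_pad and mirror below 26 N and value of joint trigger above 0.1 rad and contact force between the fingers and clamp above 1 N and contact force between the fingers and mirror below 0.5 N and angle between each of mirror, clamp's own z axis and vertical below 0.06 rad and height (world z) of each of mirror, clamp below 0.018 m and angle between the y axis of mirror and the y axis of clamp, either way round below 0.15 rad and linear speed of mirror below 0.02 m/s); the arm keeps its last pose, push and grip.
It fails at once if the frame is crushed: more than 30 N on a pad (contact force between any of near_pad, far_pad and mirror above 30 N).
It fails at once if mirror or clamp tipped up (over 0.4 rad) (angle between any of mirror, clamp's own z axis and vertical above 0.4 rad).
It fails at once if tray, cup, pump bottle or lens case moved by more than 30 mm (distance of any of tray, cup, pump_bottle, lens_case from where it was at the start of the episode above 0.03 m).
It also fails if it takes over 59 s, if anything falls off the work surface, if the arm or the gripper's body presses on something with over 40 N, if the wrist force passes 120 N, or if a joint passes its speed limit or range.

ROBOT

A 7-joint arm with a two-finger parallel gripper is mounted at the origin on the work surface. World frame = base frame: x ahead of the robot, y to its left, z up, the work surface at z = 0. Lengths are in m, angles in rad, forces in N, time in s.
With the tool pointing down it reaches from about 0.4 to 0.85 m from the base axis. Payload 4.4 kg.
Tool frame: the origin (TCP) lies between the finger pads; the fingertips stand robot.nose_length ahead of it and the grasp point (between the pads) lies 5 mm behind it (robot.nose_length is the distance from the TCP to the fingertips, in m); z points along the fingers, y is the direction in which the jaws open and shut (so a half turn about z gives the same grasp; the last joint's range is limited). The gripper opens to 94 mm and grips with 3 to 60 N. Pads are 16 mm wide; open, the fingers measure 119 mm over their backs; the gripper's body (75 mm by 177 mm) begins 78 mm behind the grasp point.
Start: joints at [1.098, 0.628, 0.038, 1.517, -0.027, 0.996, -0.02], TCP at [0.257, -0.597, 0.219] pointing down, gripper open.
Joint ranges: [-3.06, 3.06], [-0.37, 2.12], [-1.25, 1.32], [0.18, 2.47], [-1.1, 4.24], [0.23, 1.98], [-2.94, 2.94]. Speed limits (rad/s): [2.57, 2.57, 3.14, 3.14, 3.14, 3.14, 3.14].

INTERFACE

Orientations are given as a unit quaternion [w, x, y, z].
In Python, from cell import robot gives the robot as it stands.
- The arm moves only by the tool servo_tool, never from a script. Its argument "deltas" is a list of rows, each a list of 7 numbers: the shift along the tool's x, y, z in m, then the turn, a rotation vector about the tool's x, y, z in degrees, then the closure, from 0 (fully open) to 1 (shut). A call has 1 to 5 rows; each row is the pose to reach, as a shift and turn from the pose commanded when the call began, along the tool's axes at that moment; what a row does not reach only later rows make up. A row lasts 1/8 s, in which the tool goes at most 62.5 mm and 10.7 degrees, less where a joint would pass 70% of its speed; a pose out of reach is approached as far as the arm can. A call with a gripper value outside its range is refused whole. The fingers move at their own pace and stop on an object; the grip force is fixed at half the most. Time passes only in rows, so rows that repeat a pose let the fingers close. It gives the time, the measured TCP pose, the force and the opening at its end, in the units of the state.
- robot.state(): the state, without advancing time (a new reading comes with each control period).
- robot.read_camera(name): name is "scene" or "top"; returns the picture (480x640x3 uint8, red, green, blue); there is no depth.
- robot.get_calibration(name): a dict with "intrinsics" (3x3 intrinsics, pixels), "pose" (4x4, takes a point from camera to world coordinates). Camera axes: x right, y down, z forward; pixel columns grow to the right and rows downward; lengths in m; the calibration is good to about 2 mm. A picture is of the moment at which its call begins. get_calibration takes no time and is no camera call.
- robot.hand_in(): hands the job in, once; it reports no verdict.
The state is a dict: "clock": time; "q": joint angles; "dq": joint speeds; "effort": joint torques, N m; "eef_pos": TCP position; "orientation": TCP orientation; "contact_force": force on the tool from outside, world axes, zero at the start; "moment": the same for the moment, N m; "grip_width": finger opening in m.
Only numpy, scipy, OpenCV 4.12 (cv2) and the standard library are available. Lean on these libraries where they do the work, as an engineer would, in place of code of your own. Each camera call takes 0.05 s, during which the arm holds its last target. There are 200 camera calls.

## Working session

There is one attempt and no reset: what is moved stays moved. The work goes in short steps, Python scripts to look and compute and a tool call to move; the robot and the scene stay as the last step left them, time stands still between calls to the robot, and variables do not carry over. Pictures are saved under pics/ and viewed, about 8 in all and at most 12, crops included, and the job is handed in when it is done.

Besides the shell and the picture viewer there is one more tool, called after "Call:" by a JSON object that holds its "method" and its "body". servo_tool: Moves the arm, as the interface text tells. Its arguments: {"type":"object","properties":{"deltas":{"type":"array"}},"required":["deltas"]}

```bash
mkdir -p pics; ls; python3 - <<'E'
from cell import robot
import cv2
for n in("scene","top"):
    im=robot.read_camera(n); cv2.imwrite(f"pics/{n}0.png",im[:,:,::-1])
    c=robot.get_calibration(n); print(n,c["intrinsics"],c["pose"])
print(robot.state(), robot.nose_length)
E
```

```text
pics
scene [[507.29438843   0.         329.057931  ]
 [  0.         507.29438843 247.1449918 ]
 [  0.           0.           1.        ]] [[-0.26378449  0.75770899 -0.59690437  1.19441396]
 [ 0.96455758  0.20283454 -0.16878043  0.2256585 ]
 [-0.00681363 -0.62027029 -0.78435855  1.03219389]
 [ 0.          0.          0.          1.        ]]
top [[595.8096776    0.         310.72332392]
 [  0.         595.8096776  235.30327354]
 [  0.           0.           1.        ]] [[-0.0241573  -0.99682669  0.07584839  0.33622614]
 [-0.99970438  0.02387861 -0.00457919  0.00724707]
 [ 0.00275351 -0.07593659 -0.99710885  1.61165166]
 [ 0.          0.          0.          1.        ]]
{'clock': 0.1, 'q': array([ 1.09822425,  0.62922247,  0.03843122,  1.51822434, -0.02696818,
        0.99632012, -0.01998738]), 'dq': array([-2.55583118e-04, -2.63701316e-03,  8.89807396e-04, -2.54430097e-03,
       -3.24778893e-04, -4.55721510e-05, -8.14348364e-04]), 'effort': array([ 2.07665165e-03, -5.50792766e+01,  1.14697147e+00, -1.87118787e+01,
       -5.22269926e-02,  1.91744731e-02,  5.41849352e-05]), 'eef_pos': array([ 0.25697669, -0.59643613,  0.21867999]), 'orientation': array([-8.07795694e-04,  9.79383693e-01,  2.02007166e-01, -1.83374985e-04]), 'contact_force': array([0.00201537, 0.33134781, 0.33932688]), 'moment': array([-0.00306697,  0.01907712,  0.06423638]), 'grip_width': 0.09433684549589574} 0.014
```

View pics/top0.png

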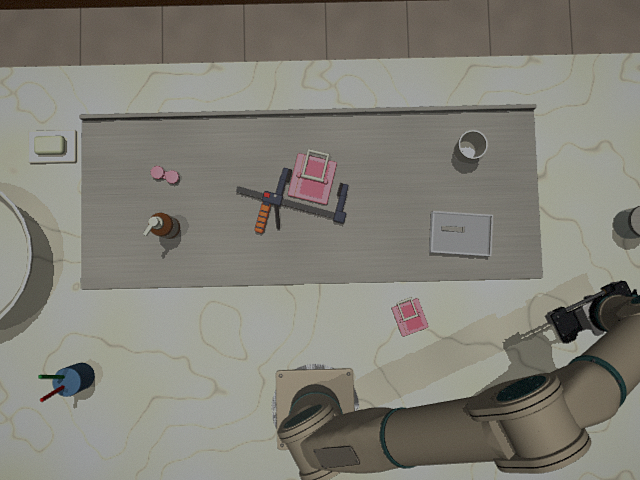

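View pics/scene0.png

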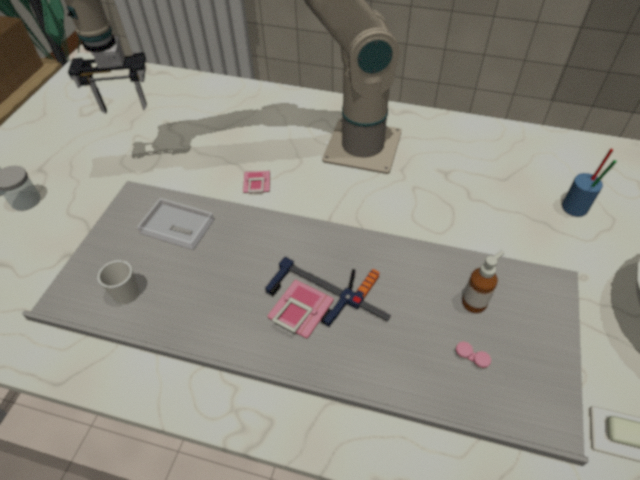

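Top view: the large mirror is at about (315,177) between the navy jaws, and the small decoy mirror lies off the shelf at (409,316). The lens case, also pink, is at (165,175). The orange handle is at (261,219) and the black trigger at (278,216). I choose the mirror between the jaws and check it in a close crop.

```bash
cat > h.py <<'E'
import numpy as np, cv2
from cell import robot
def ray(n,u,v,z):
    c=robot.get_calibration(n);K=c["intrinsics"];T=c["pose"]
    d=T[:3,:3]@np.linalg.solve(K,[u,v,1.]);o=T[:3,3]
    return o+d*(z-o[2])/d[2]
def proj(n,p):
    c=robot.get_calibration(n);K=c["intrinsics"];T=c["pose"]
    q=K@(T[:3,:3].T@(np.asarray(p)-T[:3,3]));return q[:2]/q[2]
def crop(n,x,y,w,h,k,out):
    im=robot.read_camera(n)[:,:,::-1].copy()
    cv2.imwrite(out,cv2.resize(im[y:y+h,x:x+w],None,fx=k,fy=k,interpolation=cv2.INTER_CUBIC));return im
E
python3 - <<'E'
from h import *
im=crop("top",230,140,130,100,6,"pics/c1.png")
crop("scene",250,240,150,100,5,"pics/c2.png")
hsv=cv2.cvtColor(im,cv2.COLOR_BGR2HSV)
roi=np.zeros(im.shape[:2],np.uint8);roi[140:245,230:360]=255
for nm,lo,hi,z in(("pink",(160,60,90),(179,255,255),.014),("orange",(5,120,90),(20,255,255),.024),("navy",(105,90,20),(130,255,130),.026)):
    m=cv2.inRange(hsv,lo,hi)&roi
    if nm=="pink": m=cv2.morphologyEx(m,cv2.MORPH_CLOSE,np.ones((5,5)))
    for c in cv2.findContours(m,0,2)[0]:
        if cv2.contourArea(c)<25: continue
        b=cv2.boxPoints(cv2.minAreaRect(c)); w=np.array([ray("top",*p,z)[:2] for p in b])
        print(nm,cv2.contourArea(c),b.round(1).tolist(),w.round(3).tolist(),w.mean(0).round(4))
E
```

```text
pink 1694.5 [[286.79998779296875, 194.8000030517578], [297.1000061035156, 152.3000030517578], [336.8999938964844, 161.89999389648438], [326.6000061035156, 204.39999389648438]] [[0.569, 0.062], [0.685, 0.031], [0.656, -0.076], [0.54, -0.045]] [ 0.6126 -0.0069]
orange 48.5 [[255.39999389648438, 225.39999389648438], [257.70001220703125, 216.1999969482422], [265.70001220703125, 218.1999969482422], [263.3999938964844, 227.39999389648438]] [[0.487, 0.147], [0.512, 0.141], [0.506, 0.119], [0.481, 0.126]] [0.4965 0.1333]
orange 25.0 [[258.29998779296875, 214.10000610351562], [259.5, 210.5], [267.6000061035156, 213.1999969482422], [266.3999938964844, 216.8000030517578]] [[0.517, 0.139], [0.527, 0.136], [0.519, 0.114], [0.51, 0.117]] [0.5182 0.1265]
orange 35.5 [[259.8999938964844, 209.1999969482422], [261.5, 203.10000610351562], [269.70001220703125, 205.1999969482422], [268.20001220703125, 211.3000030517578]] [[0.53, 0.134], [0.547, 0.13], [0.541, 0.108], [0.524, 0.112]] [0.5355 0.1212]
```

View pics/c1.png

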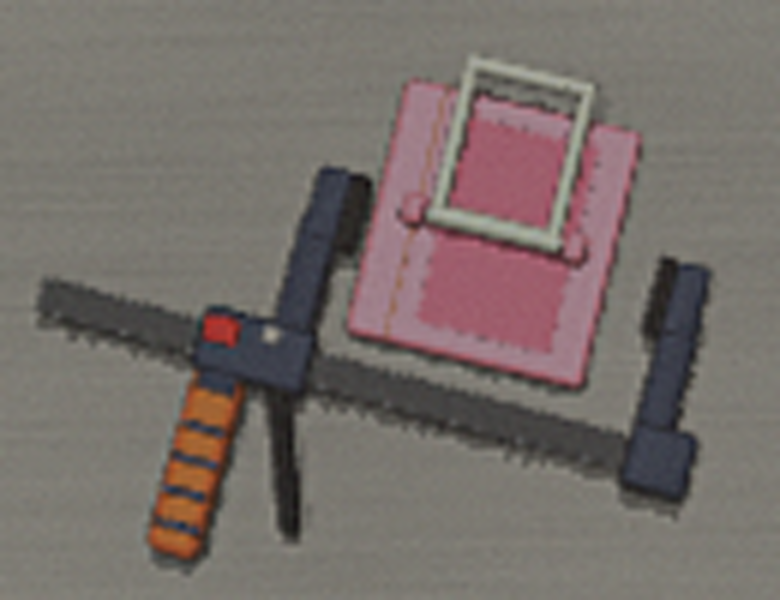

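View pics/c2.png

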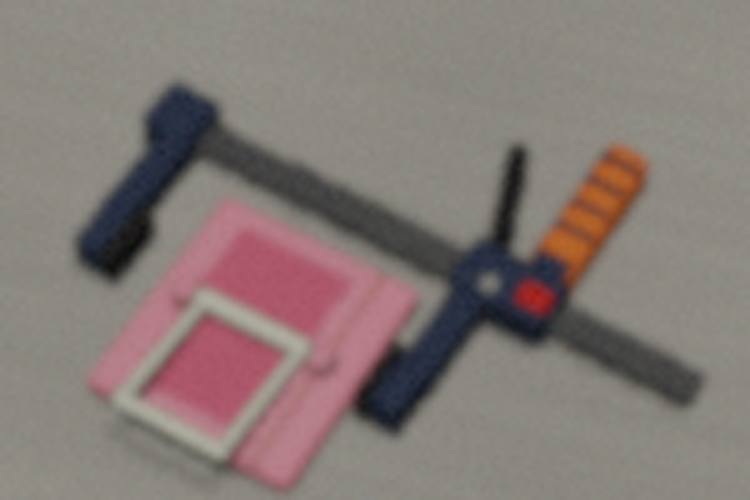

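The crop confirms the choice: 120 x 110 frame, amber glue line and white U leg pointing away from the bar. Its crossbar middle is at crop (533,76) in c1 and (170,430) in c2. Next I compute the poses.

```bash
python3 - <<'E'
from h import *
t=lambda u,v:(u/6+230-.4,v/6+140-.4)
s=lambda u,v:(u/5+250-.4,v/5+240-.4)
cor=np.array([ray("top",*t(*p),.014)[:2] for p in((348,332),(408,80),(640,130),(582,387))]);C=cor.mean(0)
ex=(cor[1]+cor[2]-cor[0]-cor[3]);th=np.arctan2(ex[1],ex[0]);print("mirror",C,np.degrees(th))
sc=np.array([ray("scene",*s(*p),.014)[:2] for p in((418,298),(285,490),(90,385),(222,203))]);print("scene mirror",sc.mean(0))
# bar by plane sweep: distance between rays
for z in np.arange(.02,.06,.004):
    a=ray("top",*t(533,76),z);b=ray("scene",*s(170,430),z)
    r=a[:2]-C; e=np.array([np.cos(th),np.sin(th)]);print(z.round(3),a[:2].round(4),b[:2].round(4),"along",(r@e).round(4),"exp",np.sqrt(max(0,.069**2-(z-.022)**2)).round(4))
# clamp
hc=np.array([ray("top",*t(*p),.026)[:2] for p in((205,308),(315,330),(305,392),(193,365))]);print("housing",hc.round(4),hc.mean(0))
far=ray("top",*t(658,465),.026);be=ray("top",*t(45,300),.02);d=be-far;print("bar ang",np.degrees(np.arctan2(d[1],d[0]))-90,far,be)
for n,p in(("trig tip",(290,538)),("trig base",(285,400)),("handle tip",(175,550)),("handle base",(218,385)),("near pad face",(363,210)),("far pad face",(652,300))):print(n,ray("top",*t(*p),.024).round(4))
q=robot.state()["orientation"]
from scipy.spatial.transform import Rotation as R
print(R.from_quat(q[[1,2,3,0]]).as_matrix().round(3))
E
```

```text
mirror [ 0.61263967 -0.00734931] -14.317495838733365
scene mirror [ 0.61124029 -0.01047531]
0.02 [ 0.6822 -0.0264] [ 0.6696 -0.0319] along 0.0722 exp 0.069
0.024 [ 0.6814 -0.0263] [ 0.6717 -0.0309] along 0.0713 exp 0.069
0.028 [ 0.6805 -0.0262] [ 0.6738 -0.0299] along 0.0704 exp 0.0687
0.032 [ 0.6796 -0.0261] [ 0.6758 -0.0289] along 0.0696 exp 0.0683
0.036 [ 0.6788 -0.026 ] [ 0.6779 -0.0278] along 0.0687 exp 0.0676
0.04 [ 0.6779 -0.026 ] [ 0.68   -0.0268] along 0.0678 exp 0.0666
0.044 [ 0.677  -0.0259] [ 0.6821 -0.0258] along 0.067 exp 0.0654
0.048 [ 0.6762 -0.0258] [ 0.6841 -0.0248] along 0.0661 exp 0.0639
0.052 [ 0.6753 -0.0257] [ 0.6862 -0.0238] along 0.0652 exp 0.0621
0.056 [ 0.6744 -0.0256] [ 0.6883 -0.0227] along 0.0644 exp 0.06
housing [[0.5792 0.1231]
 [0.5682 0.0741]
 [0.5404 0.0791]
 [0.5537 0.1289]] [0.56036618 0.10128821]
bar ang -16.661888184820086 [ 0.50384717 -0.07756495  0.026     ] [0.58549413 0.19523769 0.02      ]
trig tip [0.4753 0.0872 0.024 ]
trig base [0.5372 0.0882 0.024 ]
handle tip [0.4711 0.1385 0.024 ]
handle base [0.5447 0.118  0.024 ]
near pad face [0.6222 0.0515 0.024 ]
far pad face [ 0.5784 -0.077   0.024 ]
[[ 0.918  0.396 -0.   ]
 [ 0.396 -0.918  0.001]
 [-0.    -0.001 -1.   ]]
```

Call:
{"method": "servo_tool", "body": {"deltas": [[0.052,-0.03,0,0,0,-5,0.3],[0.104,-0.06,0,0,0,-10,0.3],[0.156,-0.09,0,0,0,-15,0.3],[0.208,-0.12,0,0,0,-20,0.3],[0.26,-0.15,0,0,0,-25,0.3]]}}

```text
clock: 0.82
eef_pos: [0.4376, -0.3547, 0.2195]
orientation: [0.0, 0.912, 0.41, 0.0]
contact_force: [1.0, 0.2, 0.1]
grip_width: 0.0656
```

Call:
{"method": "servo_tool", "body": {"deltas": [[0.058,-0.005,0,0,0,-5,0.5],[0.116,-0.011,0,0,0,-11,0.5],[0.174,-0.016,0,0,0,-16,0.5],[0.232,-0.022,0.01,0,0,-22,0.5],[0.29,-0.027,0.03,0,0,-27,0.5]]}}

```text
clock: 1.45
eef_pos: [0.611, -0.1205, 0.19]
orientation: [0.001, 0.791, 0.612, 0.001]
contact_force: [0.6, -1.1, 0.5]
grip_width: 0.0466
```

```bash
cat >> h.py <<'E'
from scipy.spatial.transform import Rotation as R
def togo(p):
    s=robot.state();q=s["orientation"];M=R.from_quat(q[[1,2,3,0]]).as_matrix()
    print("tool delta",(M.T@(np.array(p)-s["eef_pos"])).round(4),"pos",s["eef_pos"].round(4),"yaw x",np.degrees(np.arctan2(M[1,0],M[0,0])).round(2),"z",M[:,2].round(3),"w",s["grip_width"],"F",s["contact_force"].round(2),"q",s["q"].round(2),"t",s["clock"])
E
python3 -c "
from h import *
togo([.6785,-.0265,.08])"
```

```text
tool delta [0.1079 0.0415 0.11  ] pos [ 0.611  -0.1205  0.19  ] yaw x 75.46 z [ 0.002 -0.001 -1.   ] w 0.04659890894595111 F [ 0.63 -1.13  0.47] q [ 0.28  0.63 -0.22  1.63  0.16  0.9  -0.25] t 1.45
```

Call:
{"method": "servo_tool", "body": {"deltas": [[0.04,0.015,0.04,0,0,0,0.6],[0.08,0.03,0.08,0,0,0,0.6],[0.108,0.0415,0.11,0,0,0,0.6],[0.108,0.0415,0.11,0,0,0,0.6]]}}

```text
clock: 1.95
eef_pos: [0.6757, -0.0242, 0.0763]
orientation: [-0.002, 0.79, 0.613, -0.001]
contact_force: [-0.1, -0.3, 0.3]
grip_width: 0.0374
```

```bash
python3 -c "
from h import *
togo([.6785,-.0265,.034])
crop('scene',230,220,150,130,4,'pics/c3.png')"
```

```text
tool delta [-0.0015  0.0035  0.0423] pos [ 0.6757 -0.0242  0.0763] yaw x 75.56 z [-0.005  0.002 -1.   ] w 0.037386888895721455 F [-0.06 -0.32  0.25] q [ 0.1   0.84 -0.18  1.54  0.19  0.79 -0.41] t 1.95
```

View pics/c3.png

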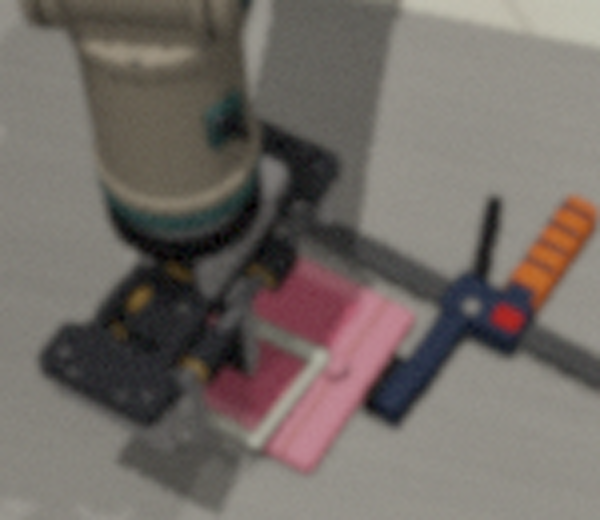

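c3 shows the open fingers at crop (190,415) and (245,365), one on each side of the crossbar and between the leg's side arms. Descending to pinch.

Call:
{"method": "servo_tool", "body": {"deltas": [[-0.001,0.003,0.02,0,0,0,0.6],[-0.001,0.003,0.042,0,0,0,0.6],[-0.001,0.003,0.042,0,0,0,0.8],[-0.001,0.003,0.042,0,0,0,1.0],[-0.001,0.003,0.042,0,0,0,1.0]]}}

```text
clock: 2.62
eef_pos: [0.6776, -0.0306, 0.0382]
orientation: [-0.001, 0.792, 0.61, -0.001]
contact_force: [-0.5, -0.2, 6.9]
grip_width: 0.011
```

```bash
python3 -c "
from h import *
togo([.6785,-.0265,.034])"
```

```text
tool delta [ 0.0042 -0.0002  0.0042] pos [ 0.6776 -0.0306  0.0382] yaw x 75.24 z [-0.003 -0.001 -1.   ] w 0.010991319977645523 F [-0.52 -0.25  6.93] q [ 0.1   0.89 -0.17  1.55  0.2   0.72 -0.42] t 2.625
```

Call:
{"method": "servo_tool", "body": {"deltas": [[0,0,-0.003,0,0,0,1.0],[0,0,-0.003,0,0,0,1.0]]}}

```text
clock: 2.88
eef_pos: [0.679, -0.0308, 0.0399]
orientation: [0.0, 0.792, 0.611, -0.001]
contact_force: [-0.5, -1.1, -0.2]
grip_width: 0.0067
```

```bash
python3 -c "
from h import *
togo([.6785,-.0265,.034])
crop('scene',240,270,120,100,5,'pics/c4.png')"
```

```text
tool delta [ 0.004  -0.0016  0.0059] pos [ 0.679  -0.0308  0.0399] yaw x 75.25 z [-0.001 -0.001 -1.   ] w 0.006672532660924784 F [-0.51 -1.14 -0.19] q [ 0.1   0.89 -0.17  1.55  0.2   0.72 -0.42] t 2.875
```

View pics/c4.png

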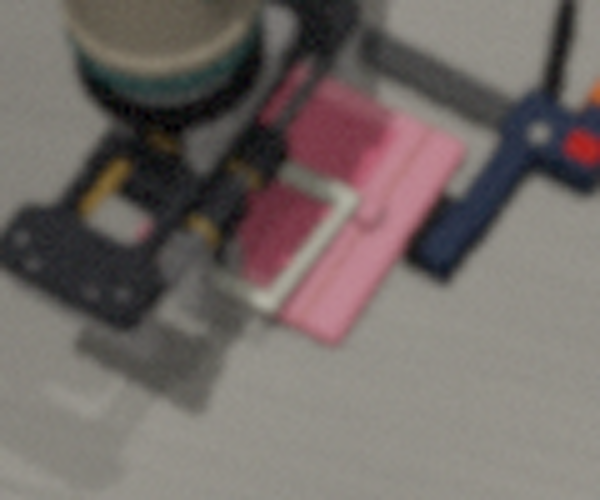

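Call:
{"method": "servo_tool", "body": {"deltas": [[0,0,0,0,0,0,0.8],[0,0,0,0,0,0,0.7],[0.003,0,0.004,0,0,0,0.7],[0.003,0,0.007,0,0,0,0.7]]}}

```text
clock: 3.42
eef_pos: [0.6811, -0.0281, 0.0378]
orientation: [0.001, 0.792, 0.611, -0.0]
contact_force: [-9.6, -2.7, 39.2]
grip_width: 0.0283
```

```bash
python3 -c "
from h import *
togo([.6785,-.0265,.034])
crop('scene',240,280,90,70,8,'pics/c5.png')"
```

```text
tool delta [ 0.0009 -0.0029  0.0038] pos [ 0.6811 -0.0281  0.0378] yaw x 75.27 z [ 0.001 -0.003 -1.   ] w 0.028339546498452488 F [-9.64 -2.75 39.23] q [ 0.09  0.89 -0.17  1.55  0.2   0.72 -0.42] t 3.425
```

View pics/c5.png

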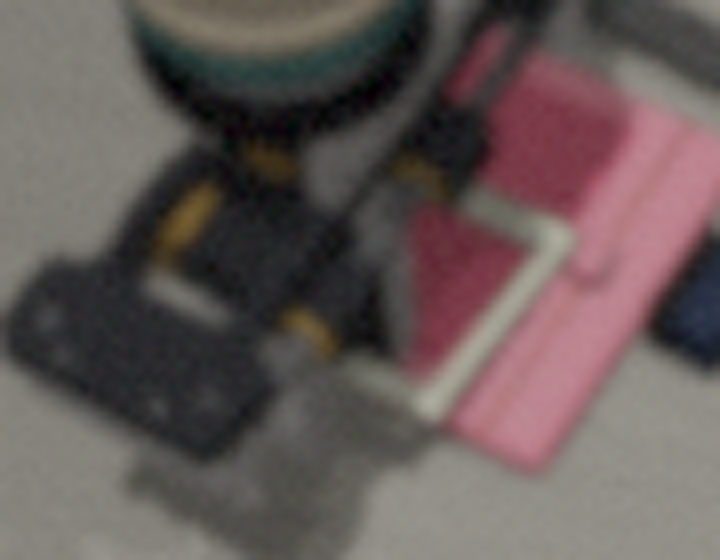

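Tips touch the frame at about z 0.024, so the shelf top is about 10 mm above z=0. That also fits the 18 mm height limit. c5 shows both fingers straddling the bar at the middle. I raise by the matching amount and pinch.

Call:
{"method": "servo_tool", "body": {"deltas": [[0,-0.002,-0.01,0,0,0,0.7],[0,-0.002,-0.01,0,0,0,0.85],[0,-0.002,-0.01,0,0,0,1.0],[0,-0.002,-0.01,0,0,0,1.0],[0,-0.002,-0.01,0,0,0,1.0]]}}

```text
clock: 4.1
eef_pos: [0.6784, -0.0261, 0.043]
orientation: [-0.0, 0.792, 0.611, 0.0]
contact_force: [1.1, -1.1, -0.8]
grip_width: 0.0069
```

```bash
python3 -c "
from h import *
togo([.6785,-.0265,.041])"
```

```text
tool delta [-0.0004  0.0002  0.002 ] pos [ 0.6784 -0.0261  0.043 ] yaw x 75.31 z [-0.  0. -1.] w 0.006903616097617759 F [ 1.05 -1.12 -0.76] q [ 0.09  0.88 -0.17  1.55  0.2   0.73 -0.42] t 4.1
```

Call:
{"method": "servo_tool", "body": {"deltas": [[0,-0.001,-0.008,0,0,0,1.0],[0,-0.003,-0.016,0,0,0,1.0],[0,-0.0055,-0.023,0,0,0,1.0],[0,-0.0085,-0.029,0,0,0,1.0],[0,-0.0085,-0.029,0,0,0,1.0]]}}

```text
clock: 4.72
eef_pos: [0.6703, -0.0239, 0.0733]
orientation: [0.0, 0.792, 0.611, 0.0]
contact_force: [-0.2, 0.0, -3.4]
grip_width: 0.007
```

```bash
python3 -c "
from h import *
togo([.6785,-.0265,.041])
crop('scene',220,220,160,130,5,'pics/c6.png')"
```

```text
tool delta [-0.0004  0.0086  0.0323] pos [ 0.6703 -0.0239  0.0733] yaw x 75.31 z [ 0.001  0.    -1.   ] w 0.007013348991345804 F [-0.18  0.05 -3.39] q [ 0.1   0.83 -0.18  1.57  0.19  0.76 -0.42] t 4.725
```

View pics/c6.png

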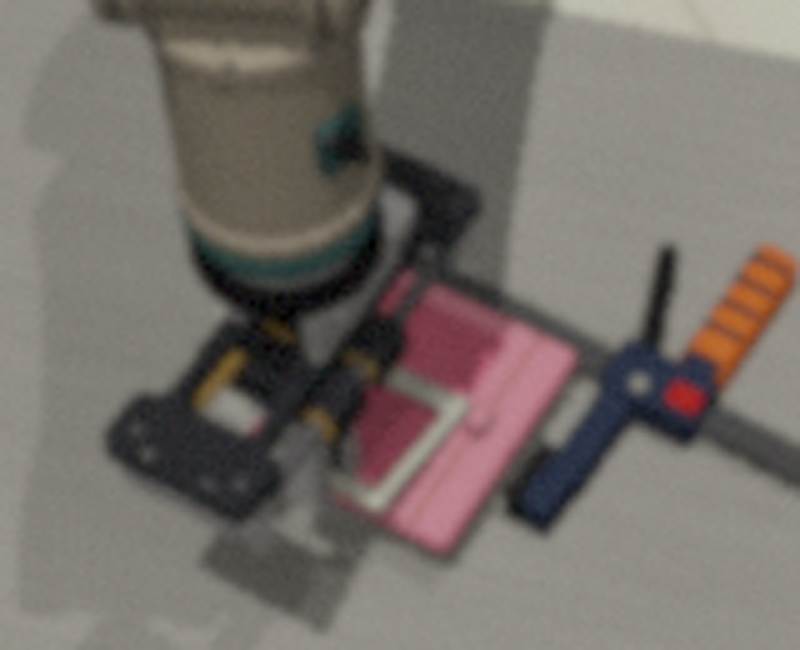

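c6 shows the mirror's outer edge lifted: its corner went from about (306.6,339) to (307,331). The pinched bar doesn't roll in the pads, so the tool must turn with the leg. I turn it about the bar here to lay the mirror flat again.

Call:
{"method": "servo_tool", "body": {"deltas": [[0,-0.001,0.0,-7.5,0,0,1.0],[0,-0.002,0.0,-15,0,0,1.0],[0,-0.003,0.0,-22,0,0,1.0],[0,-0.0035,0.001,-29,0,0,1.0],[0,-0.0035,0.001,-29,0,0,1.0]]}}

```text
clock: 5.4
eef_pos: [0.655, -0.0481, 0.0666]
orientation: [0.164, 0.783, 0.595, 0.076]
contact_force: [0.3, 3.2, -0.7]
grip_width: 0.007
```

```bash
python3 -c "
from h import *
togo([.6785,-.0265,.041])
crop('scene',220,220,160,130,5,'pics/c7.png')"
```

```text
tool delta [0.0292 0.0073 0.0278] pos [ 0.655  -0.0481  0.0666] yaw x 73.64 z [ 0.315 -0.166 -0.935] w 0.00700673013187171 F [ 0.28  3.18 -0.72] q [ 0.01  0.74 -0.13  1.96  1.14  0.31 -1.42] t 5.4
```

View pics/c7.png

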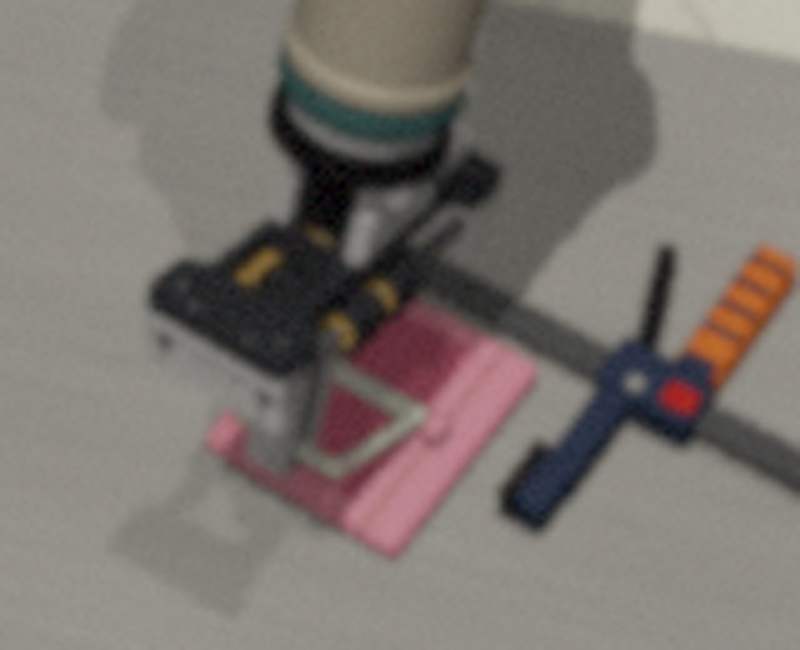

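Call:
{"method": "servo_tool", "body": {"deltas": [[0,0,0,0,0,0,1.0],[0,0,0,0,0,0,1.0],[0,0,0,0,0,0,1.0],[0,0,0,0,0,0,1.0]]}}

```text
clock: 5.95
eef_pos: [0.654, -0.05, 0.0661]
orientation: [0.164, 0.784, 0.595, 0.074]
contact_force: [-0.5, 4.1, -0.8]
grip_width: 0.0068
```

```bash
python3 -c "
from h import *
togo([.667,-.0225,.072])"
```

```text
tool delta [ 0.0294  0.0073 -0.0061] pos [ 0.654  -0.05    0.0661] yaw x 73.58 z [ 0.311 -0.168 -0.935] w 0.0068093296164966986 F [-0.48  4.08 -0.77] q [ 0.01  0.74 -0.13  1.96  1.13  0.31 -1.41] t 5.95
```

Tilting inward is limited by joint 6, so I release here. The leg should hold below 0.7 rad. Then I back up and look before regripping with the body leaning outward.

Call:
{"method": "servo_tool", "body": {"deltas": [[0,0,0,0,0,0,0.7],[0,0,0,0,0,0,0.6],[0,0,-0.04,0,0,0,0.6],[0,0,-0.09,0,0,0,0.6],[0,0,-0.09,10,0,0,0.6]]}}

```text
clock: 6.58
eef_pos: [0.6229, -0.0349, 0.1527]
orientation: [0.103, 0.793, 0.6, 0.024]
contact_force: [2.8, -1.0, -1.7]
grip_width: 0.0378
```

```bash
python3 -c "
from h import *
togo([.667,-.0225,.072])"
```

```text
tool delta [0.0311 0.0231 0.0843] pos [ 0.6229 -0.0349  0.1527] yaw x 73.81 z [ 0.161 -0.135 -0.978] w 0.03784538850896726 F [ 2.77 -1.04 -1.67] q [ 0.22  0.64 -0.46  1.83  0.69  0.7  -0.94] t 6.575
```

```bash
python3 -c "
from h import *
a=robot.read_camera('scene')[:,:,::-1][220:350,220:380];b=robot.read_camera('top')[:,:,::-1][130:235,240:370]
a=cv2.resize(a,None,fx=5,fy=5,interpolation=2);cv2.imwrite('pics/c8.png',a[:600])
"
```

```text
(no output)
```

View pics/c8.png

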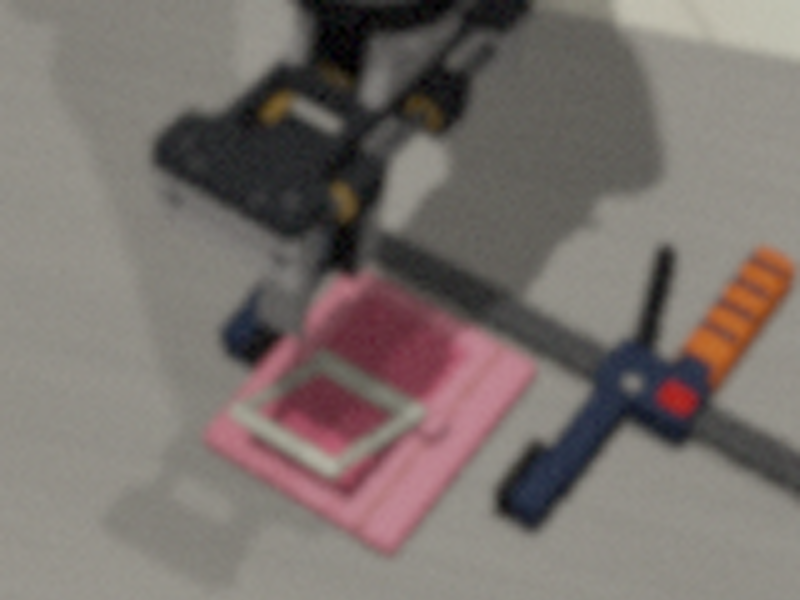

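c8: the mirror is flat against the far pad, with corners at crop (395,552), (535,368) and (215,435). The leg is partly raised, crossbar middle at (288,440). I have 2 views left, so numeric measurement from here.

```bash
python3 - <<'E'
from h import *
s=lambda u,v:(u/5+220-.4,v/5+220-.4)
P=[ray("scene",*s(*p),.024)[:2] for p in((395,552),(535,368),(215,435))]
ex=P[0]-P[1];ey=P[0]-P[2];print("lens",np.linalg.norm(ex),np.linalg.norm(ey),np.degrees(np.arctan2(*ex[::-1])),np.degrees(np.arctan2(*ey[::-1]))-90)
th=np.arctan2(*(ex/np.linalg.norm(ex)+np.array([ey[1],-ey[0]])/np.linalg.norm(ey))[::-1])
e=np.array([np.cos(th),np.sin(th)]);n=np.array([-e[1],e[0]])
C=(P[1]+P[2])/2;C2=P[0]-.06*e-.055*n;print("C",C,C2,np.degrees(th))
for a in np.arange(0.1,1.2,.1):
    r=ray("scene",*s(288,440),.032+.069*np.sin(a))[:2]-C2
    print(a.round(2),"x",(r@e).round(4),"exp",(.069*np.cos(a)).round(4),"y",(r@n).round(4))
for nm,p in(("hnub+y",(435,430)),):print(nm,(ray("scene",*s(*p),.03)[:2]-C2)@np.c_[e,n])
# mask-based check of mirror outline in scene
im=robot.read_camera("scene");hsv=cv2.cvtColor(im,cv2.COLOR_RGB2HSV)
m=cv2.inRange(hsv,(160,50,60),(179,255,255));m[:220]=0;m[350:]=0;m[:,:220]=0;m[:,380:]=0
c=max(cv2.findContours(m,0,2)[0],key=cv2.contourArea);print(cv2.approxPolyDP(cv2.convexHull(c),3,True)[:,0].tolist())
E
```

```text
lens 0.11626440587817193 0.10572902019940991 -17.26307372617647 -20.376029640697922
C [ 0.59967403 -0.02709152] [ 0.59905913 -0.02749047] -18.819551683437194
0.1 x 0.0469 exp 0.0687 y -0.0142
0.2 x 0.0499 exp 0.0676 y -0.0111
0.3 x 0.0528 exp 0.0659 y -0.0081
0.4 x 0.0556 exp 0.0636 y -0.0052
0.5 x 0.0584 exp 0.0606 y -0.0024
0.6 x 0.0609 exp 0.0569 y 0.0002
0.7 x 0.0633 exp 0.0528 y 0.0027
0.8 x 0.0655 exp 0.0481 y 0.0049
0.9 x 0.0675 exp 0.0429 y 0.007
1.0 x 0.0693 exp 0.0373 y 0.0088
1.1 x 0.0708 exp 0.0313 y 0.0103
hnub+y [0.00085591 0.0349362 ]
[[292, 273], [326, 292], [298, 330], [261, 308], [271, 292]]
```

```bash
cat >> h.py <<'E'
def target(yaw,beta):
    # tool x = mirror y; z down tilted inward by beta
    e=np.array([np.cos(yaw),np.sin(yaw),0]);n=np.array([-e[1],e[0],0]);u=np.array([0,0,1.])
    z=-np.sin(beta)*e-np.cos(beta)*u;x=n;return np.c_[x,np.cross(z,x),z]
def goto(p,M):
    s=robot.state();q=s["orientation"];A=R.from_quat(q[[1,2,3,0]])
    print("d",(A.inv().apply(np.array(p)-s["eef_pos"])*1e3).round(1),"rot",np.degrees((A.inv()*R.from_matrix(M)).as_rotvec()).round(1),"q",s["q"].round(2),"pos",s["eef_pos"].round(4),"F",s["contact_force"].round(1),"w",round(s["grip_width"],4),"t",s["clock"])
E
python3 - <<'E'
from h import *
M=target(np.radians(-17.5),np.radians(32));b=np.array([.6555,-.048,.065])
goto(b-.08*M[:,2],M)
E
```

```text
d [ 0.7 65.7 31.1] rot [43.6  4.9 -0.3] q [ 0.23  0.65 -0.46  1.82  0.7   0.69 -0.96] pos [ 0.6286 -0.0395  0.1502] F [-0.7 -1.5 -0.4] w 0.0378 t 6.725
```

Call:
{"method": "servo_tool", "body": {"deltas": [[0.0,0.013,0.0,9,1,0,0.6],[0.0,0.026,0.005,18,2,0,0.6],[0.0,0.04,0.012,27,3,0,0.6],[0.001,0.053,0.021,36,4,0,0.6],[0.001,0.066,0.031,43.6,5,0,0.6]]}}

```text
clock: 7.35
eef_pos: [0.6942, -0.0588, 0.13]
orientation: [-0.22, 0.776, 0.566, -0.168]
contact_force: [1.1, 0.7, 0.2]
grip_width: 0.0376
```

Call:
{"method": "servo_tool", "body": {"deltas": [[0,0,0,0,0,0,0.6],[0,0,0,0,0,0,0.6]]}}

```text
clock: 7.6
eef_pos: [0.6933, -0.0562, 0.131]
orientation: [-0.221, 0.775, 0.569, -0.166]
contact_force: [-0.7, 1.0, 0.1]
grip_width: 0.0376
```

```bash
python3 - <<'E'
from h import *
M=target(np.radians(-17.5),np.radians(32));b=np.array([.6555,-.048,.065])
goto(b,M)
# bar check: white pixels in scene near predicted leg
for n in("scene","top"):
    print(n,proj(n,b).round(1))
E
```

```text
d [-3.   2.4 76.4] rot [-0.1  0.4 -0.1] q [ 0.24  1.22 -0.56  0.67  0.32  1.87 -0.42] pos [ 0.6933 -0.0562  0.131 ] F [-0.7  1.   0.1] w 0.0376 t 7.6
scene [277.2 308.4]
top [327.2 158.4]
```

Call:
{"method": "servo_tool", "body": {"deltas": [[-0.003,0.002,0.03,0,0,0,0.6],[-0.003,0.002,0.055,0,0,0,0.6],[-0.003,0.002,0.074,0,0,0,0.6],[-0.003,0.002,0.074,0,0,0,0.6]]}}

```text
clock: 8.1
eef_pos: [0.6563, -0.0489, 0.0715]
orientation: [-0.22, 0.775, 0.569, -0.164]
contact_force: [-0.5, -0.1, 0.4]
grip_width: 0.0378
```

```bash
python3 - <<'E'
from h import *
M=target(np.radians(-17.5),np.radians(32));b=np.array([.6555,-.048,.065])
goto(b,M)
E
```

```text
d [0.7 2.5 6. ] rot [0.1 0.3 0.1] q [ 0.29  1.2  -0.57  0.91  0.33  1.66 -0.46] pos [ 0.6563 -0.0489  0.0715] F [-0.5 -0.1  0.4] w 0.0378 t 8.1
```

Call:
{"method": "servo_tool", "body": {"deltas": [[0,0.002,0.003,0,0,0,0.8],[0,0.002,0.003,0,0,0,1.0],[0,0.002,0.003,0,0,0,1.0],[0,0.002,0.003,0,0,0,1.0]]}}

```text
clock: 8.6
eef_pos: [0.658, -0.0488, 0.0653]
orientation: [-0.222, 0.775, 0.569, -0.163]
contact_force: [0.8, -0.0, 0.9]
grip_width: 0.007
```

```bash
python3 - <<'E'
from h import *
M=target(np.radians(-17.5),np.radians(32));b=np.array([.6555,-.048,.065])
goto(b,M)
e=np.array([np.cos(np.radians(-17.5)),np.sin(np.radians(-17.5)),0]);u=np.array([0,0,1.])
# arc rows from a0, tool rotating with leg about grip bar 5 mm ahead of TCP
A0=M;o=np.array([0,0,.005])
for a0 in(.5,.58):
  for a in np.arange(a0,1.3,.1):
    f=a-a0;Mf=target(np.radians(-17.5),np.radians(32)-f)
    db=.069*((np.cos(a)-np.cos(a0))*e+(np.sin(a)-np.sin(a0))*u)
    print(a0,a.round(2),((A0.T@(db+A0@o-Mf@o))*1e3).round(1),np.degrees(-f).round(1))
E
```

```text
d [-0.  -2.1  1.6] rot [-0.  0.  0.] q [ 0.29  1.21 -0.57  0.9   0.33  1.66 -0.46] pos [ 0.658  -0.0488  0.0653] F [ 0.8 -0.   0.9] w 0.007 t 8.6
0.5 0.5 [0. 0. 0.] -0.0
0.5 0.6 [ 0.  -6.7 -3.1] -5.7
0.5 0.7 [  0.  -13.6  -5.4] -11.5
0.5 0.8 [ -0.  -20.8  -7.1] -17.2
0.5 0.9 [ -0. -28.  -8.] -22.9
0.5 1.0 [  0.  -35.4  -8.2] -28.6
0.5 1.1 [  0.  -42.7  -7.7] -34.4
0.5 1.2 [ -0.  -49.9  -6.5] -40.1
0.58 0.58 [0. 0. 0.] -0.0
0.58 0.68 [ 0.  -6.9 -2.5] -5.7
0.58 0.78 [  0.  -14.   -4.4] -11.5
0.58 0.88 [ -0.  -21.3  -5.5] -17.2
0.58 0.98 [ -0.  -28.6  -5.9] -22.9
0.58 1.08 [  0.  -36.   -5.6] -28.6
0.58 1.18 [ -0.  -43.2  -4.5] -34.4
0.58 1.28 [  0.  -50.4  -2.7] -40.1
```

Call:
{"method": "servo_tool", "body": {"deltas": [[0,-0.0068,-0.0028,-5.7,0,0,1.0],[0,-0.0138,-0.005,-11.5,0,0,1.0],[0,-0.021,-0.0064,-17.2,0,0,1.0],[0,-0.0283,-0.007,-23,0,0,1.0],[0,-0.0283,-0.007,-23,0,0,1.0]]}}

```text
clock: 9.22
eef_pos: [0.6366, -0.0418, 0.0873]
orientation: [-0.064, 0.803, 0.591, -0.048]
contact_force: [-0.4, 1.1, -0.6]
grip_width: 0.0069
```

```bash
cat > m.py <<'E'
from h import *
def corners(n="scene"):
    im=robot.read_camera(n);hsv=cv2.cvtColor(im,cv2.COLOR_RGB2HSV)
    m=cv2.inRange(hsv,(160,50,60),(179,255,255));k=np.zeros_like(m)
    if n=="scene":k[220:350,220:380]=1
    else:k[130:235,270:370]=1
    m*=k;c=max(cv2.findContours(m,0,2)[0],key=cv2.contourArea)
    return cv2.approxPolyDP(cv2.convexHull(c),3,True)[:,0].tolist()
E
python3 - <<'E'
from m import *
goto([0,0,0],np.eye(3));print(corners())
E
```

```text
d [-149.4 -598.4  184.8] rot [138.9 102.2  -8.2] q [ 0.35  0.9  -0.57  1.48  0.45  1.05 -0.63] pos [ 0.6366 -0.0418  0.0873] F [-0.4  1.1 -0.6] w 0.0069 t 9.225
[[293, 271], [327, 289], [299, 328], [265, 308]]
```

Call:
{"method": "servo_tool", "body": {"deltas": [[0,-0.0065,-0.0027,-5.5,0,0,1.0],[0,-0.013,-0.0048,-11,0,0,1.0],[0,-0.0195,-0.0062,-16,0,0,1.0],[0,-0.0215,-0.0065,-17.5,0,0,1.0],[0,-0.0215,-0.0065,-17.5,0,0,1.0]]}}

```text
clock: 9.9
eef_pos: [0.6226, -0.0372, 0.0973]
orientation: [0.061, 0.804, 0.59, 0.045]
contact_force: [0.3, -1.1, 5.6]
grip_width: 0.0073
```

```bash
python3 - <<'E'
from m import *
goto([0,0,0],np.eye(3));print(corners())
E
```

```text
d [-151.6 -612.8    4.5] rot [-139.3 -102.2   -7.8] q [ 0.26  0.72 -0.44  1.85  0.65  0.57 -0.9 ] pos [ 0.6226 -0.0372  0.0973] F [ 0.3 -1.1  5.6] w 0.0073 t 9.9
[[293, 273], [327, 291], [299, 329], [262, 307]]
```

Call:
{"method": "servo_tool", "body": {"deltas": [[0,-0.002,-0.002,0,0,0,1.0],[0,-0.005,-0.003,0,0,0,1.0],[0,-0.006,-0.003,0,0,0,1.0]]}}

```text
clock: 10.32
eef_pos: [0.6174, -0.0354, 0.0996]
orientation: [0.062, 0.804, 0.59, 0.046]
contact_force: [4.3, -1.7, 7.5]
grip_width: 0.007
```

```bash
python3 - <<'E'
from m import *
goto([0,0,0],np.eye(3));print(corners())
E
```

```text
d [-152.  -607.7    6.2] rot [-139.3 -102.1   -8. ] q [ 0.26  0.71 -0.44  1.86  0.65  0.57 -0.91] pos [ 0.6174 -0.0354  0.0996] F [ 4.3 -1.7  7.5] w 0.007 t 10.325
[[327, 291], [298, 329], [261, 306], [296, 274]]
```

Call:
{"method": "servo_tool", "body": {"deltas": [[0,0,0,0,0,0,0.7],[0,0,0,0,0,0,0.6],[0,0,-0.04,0,0,0,0.6],[0,0,-0.09,0,0,0,0.6],[0,0,-0.14,7,0,0,0.6]]}}

```text
clock: 11.0
eef_pos: [0.5894, -0.0272, 0.2369]
orientation: [0.008, 0.805, 0.593, 0.004]
contact_force: [1.1, 0.1, -1.0]
grip_width: 0.0377
```

```bash
python3 - <<'E'
from m import *
goto([0,0,0],np.eye(3));print(corners())
im=crop("scene",220,220,160,120,5,"pics/c9.png")
E
```

```text
d [-147.8 -575.2  227.3] rot [-144.2 -106.3   -0.8] q [ 0.39  0.58 -0.63  1.67  0.4   1.01 -0.68] pos [ 0.5894 -0.0272  0.2369] F [ 1.1  0.1 -1. ] w 0.0377 t 11.0
[[291, 272], [327, 291], [298, 329], [262, 307]]
```

View pics/c9.png

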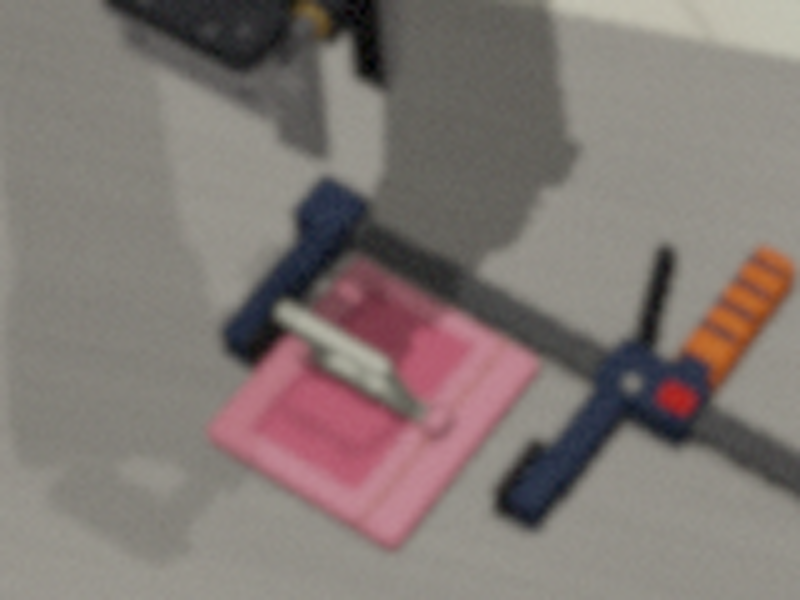

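c9 shows the leg standing clear of the fingers, bar from (280,310) to (385,370). Trigger tip is at (667,248), handle tip at (775,252). Checking the leg angle and the clamp pose.

```bash
cat >> m.py <<'E'
def orange(n):
    im=robot.read_camera(n);hsv=cv2.cvtColor(im,cv2.COLOR_RGB2HSV)
    m=cv2.inRange(hsv,(4,110,70),(22,255,255));k=np.zeros_like(m)
    if n=="scene":k[255:310,345:385]=1
    else:k[200:236,250:275]=1
    m=cv2.morphologyEx(m*k,cv2.MORPH_CLOSE,np.ones((5,5)))
    c=max(cv2.findContours(m,0,2)[0],key=cv2.contourArea);return cv2.boxPoints(cv2.minAreaRect(c))
E
python3 - <<'E'
from m import *
s=lambda u,v:(u/5+220-.4,v/5+220-.4)
P=[ray("scene",*p,.024)[:2] for p in((298,329.5),(327,291),(262,307))]
ey=P[0]-P[2];ex=P[0]-P[1];th=np.radians(-17.5);e=np.array([np.cos(th),np.sin(th)]);n=np.array([-e[1],e[0]])
print("angles",np.degrees(np.arctan2(*ex[::-1])),np.degrees(np.arctan2(*ey[::-1]))-90)
C=(P[1]+P[2])/2;print("C",C)
for a in(.9,1.,1.1,1.2,1.25,1.3):
    r=ray("scene",*s(332,338),.032+.069*np.sin(a))[:2]-C
    print(a,"x",(r@e).round(4),"exp",(.069*np.cos(a)).round(4),"y",(r@n).round(4))
for nm in("top","scene"):
    b=orange(nm);w=np.array([ray(nm,*p,.034)[:2] for p in b]);print(nm,b.round(1).tolist(),w.round(4).tolist(),w.mean(0).round(4))
for nm,p in(("trig tip",(667,248)),("trig base",(655,345)),("hand tip",(775,252)),("button",(680,398)),("near jaw pad tip",(535,450)),("far pad tip",(235,330))):print(nm,ray("scene",*s(*p),.034)[:2].round(4))
E
```

```text
angles -16.937162970732544 -19.35587213381011
C [ 0.59725171 -0.0279485 ]
0.9 x 0.0157 exp 0.0429 y -0.0086
1.0 x 0.0177 exp 0.0373 y -0.0068
1.1 x 0.0195 exp 0.0313 y -0.0053
1.2 x 0.0209 exp 0.025 y -0.004
1.25 x 0.0215 exp 0.0218 y -0.0035
1.3 x 0.022 exp 0.0185 y -0.003
top [[253.5, 229.5], [262.8999938964844, 201.3000030517578], [271.6000061035156, 204.1999969482422], [262.20001220703125, 232.39999389648438]] [[0.4753, 0.1516], [0.5502, 0.1253], [0.5419, 0.1023], [0.4671, 0.1287]] [0.5086 0.127 ]
scene [[355.0, 290.5], [372.5, 268.29998779296875], [380.5, 274.5], [363.0, 296.79998779296875]] [[0.5443, 0.104], [0.4705, 0.13], [0.4838, 0.1525], [0.5564, 0.1261]] [0.5138 0.1281]
trig tip [0.4855 0.0849]
trig base [0.5417 0.0927]
hand tip [0.4743 0.136 ]
button [0.5673 0.1109]
near jaw pad tip [0.6118 0.0535]
far pad tip [ 0.5851 -0.1014]
```

Leg stands at about 1.25 rad. The clamp is turned to about -19°. Next I compute the move over the trigger.

```bash
python3 - <<'E'
from h import *
th=np.radians(-18.8);ex=np.array([np.cos(th),np.sin(th),0]);ey=np.array([-ex[1],ex[0],0])
p=np.array([.511,.1275,0])+.008*ex-.017*ey
y=ey;z=np.array([0,0,-1.]);M=np.c_[np.cross(y,z),y,z]
p[2]=.13;goto(p,M);print(p)
E
```

```text
d [ 107.2 -121.   103.1] rot [  1.2   1.2 -88.7] q [ 0.39  0.58 -0.63  1.67  0.41  1.   -0.68] pos [ 0.5936 -0.029   0.2362] F [-0.1  0.8 -0.4] w 0.0376 t 11.2
[0.51309468 0.10882884 0.13      ]
```

Call:
{"method": "servo_tool", "body": {"deltas": [[0.02,-0.024,0.0,0,0,-10,0.2],[0.04,-0.048,0.0,0,0,-20,0.2],[0.06,-0.072,0.0,0,0,-30,0.2],[0.08,-0.096,0.0,0,0,-40,0.2],[0.107,-0.121,0.02,1,1,-50,0.2]]}}

```text
clock: 11.82
eef_pos: [0.5088, 0.1103, 0.2122]
orientation: [0.0, 0.478, 0.879, 0.004]
contact_force: [0.6, 0.7, 0.4]
grip_width: 0.075
```

Call:
{"method": "servo_tool", "body": {"deltas": [[0,0,0.02,0,0,-10,0.2],[0,0,0.04,0,0,-20,0.2],[0,0,0.06,0,0,-30,0.2],[0,0,0.08,0,0,-38.7,0.2],[0,0,0.08,0,0,-38.7,0.2]]}}

```text
clock: 12.45
eef_pos: [0.5081, 0.1095, 0.1305]
orientation: [-0.001, 0.163, 0.987, 0.003]
contact_force: [-0.5, 0.1, -0.4]
grip_width: 0.0751
```

```bash
python3 - <<'E'
from m import *
th=np.radians(-18.8);ex=np.array([np.cos(th),np.sin(th),0]);ey=np.array([-ex[1],ex[0],0])
p=np.array([.511,.1275,0])+.008*ex-.017*ey
y=ey;z=np.array([0,0,-1.]);M=np.c_[np.cross(y,z),y,z]
p[2]=.029;goto(p,M)
print(corners())
E
```

```text
d [ -5.3   0.4 101.5] rot [ 0.3 -0.2  0.1] q [ 0.33  0.75 -0.95  1.95  0.8   0.87  0.2 ] pos [0.5081 0.1095 0.1305] F [-0.5  0.1 -0.4] w 0.0751 t 12.45
[[292, 271], [327, 292], [298, 329], [261, 306]]
```

Call:
{"method": "servo_tool", "body": {"deltas": [[-0.004,0,0.04,0,0,0,0.2],[-0.004,0,0.075,0,0,0,0.2],[-0.004,0,0.1,0,0,0,0.2],[-0.004,0,0.1,0,0,0,0.2]]}}

```text
clock: 13.0
eef_pos: [0.5141, 0.1093, 0.0325]
orientation: [0.001, 0.163, 0.987, 0.003]
contact_force: [0.4, 1.3, 0.6]
grip_width: 0.0751
```

```bash
python3 - <<'E'
from m import *
goto([0,0,0],np.eye(3))
# bar far end / jaw info: navy mask in scene
im=robot.read_camera("scene");hsv=cv2.cvtColor(im,cv2.COLOR_RGB2HSV)
m=cv2.inRange(hsv,(105,70,20),(130,255,140));k=np.zeros_like(m);k[240:350,220:380]=1;m*=k
for c in cv2.findContours(m,0,2)[0]:
    if cv2.contourArea(c)>30:print(cv2.contourArea(c),cv2.boundingRect(c))
crop("scene",220,220,160,120,5,"pics/c10.png")
E
```

```text
d [ 451.4 -269.4   30.6] rot [ -29.4 -177.5   -0.5] q [ 0.24  0.88 -0.79  1.99  1.    0.71  0.05] pos [0.5141 0.1093 0.0325] F [0.4 1.3 0.6] w 0.0751 t 13.0
304.5 (321, 288, 39, 37)
185.0 (266, 257, 26, 33)
```

Fingers are around handle and trigger without contact. First stroke, shifting the tool along the clamp's +y as they close so the clamp stays put.

Call:
{"method": "servo_tool", "body": {"deltas": [[0,0.0,0.003,0,0,0,0.4],[0,0.004,0.003,0,0,0,0.5],[0,0.008,0.003,0,0,0,0.6],[0,0.0115,0.003,0,0,0,0.75],[0,0.0115,0.003,0,0,0,0.75]]}}

```text
clock: 13.72
eef_pos: [0.5191, 0.1217, 0.0306]
orientation: [0.002, 0.163, 0.987, 0.005]
contact_force: [-1.5, 0.0, -0.5]
grip_width: 0.0346
```

```bash
cat >> m.py <<'E'
def jaws():
    s=robot.state();print("t",round(s["clock"],2),"w",round(s["grip_width"],4),"F",s["contact_force"].round(1),"pos",s["eef_pos"].round(4))
    im=robot.read_camera("scene");hsv=cv2.cvtColor(im,cv2.COLOR_RGB2HSV)
    m=cv2.inRange(hsv,(105,70,20),(130,255,140));k=np.zeros_like(m);k[240:350,220:390]=1;m*=k
    th=np.radians(-18.8);ey=np.array([-np.sin(th),np.cos(th)]);ex=np.array([np.cos(th),np.sin(th)]);o=np.array([.5608,.103])
    for c in cv2.findContours(m,0,1)[0]:
        if cv2.contourArea(c)<60:continue
        w=np.array([ray("scene",*p[0],.036)[:2]-o for p in c]);x=w@ex;y=w@ey
        j=(x>.05)&(x<.08)
        print(" navy A",cv2.contourArea(c),"x",x.min().round(4),x.max().round(4),"mean y",y.mean().round(4),"jaw y",y[j].min().round(4) if j.any() else 0,y[j].max().round(4) if j.any() else 0)
    P=corners();w=np.array([ray("scene",*p,.024)[:2]-o for p in P]);print(" mirror",[( (a@ex).round(3),(a@ey).round(3)) for a in w],P)
    # leg white bar
    m=cv2.inRange(hsv,(20,0,130),(90,70,255))
E
python3 -c "
from m import *
jaws()"
```

```text
t 13.72 w 0.0346 F [-1.5  0.  -0.5] pos [0.5191 0.1217 0.0306]
 navy A 308.5 x -0.0128 0.0986 mean y -0.0084 jaw y -0.0277 -0.0087
 navy A 193.0 x -0.0068 0.0929 mean y -0.1781 jaw y -0.1836 -0.1677
 mirror [(np.float64(0.014), np.float64(-0.158)), (np.float64(0.021), np.float64(-0.053)), (np.float64(0.138), np.float64(-0.055)), (np.float64(0.136), np.float64(-0.16))] [[295, 272], [329, 294], [299, 330], [263, 307]]
```

Call:
{"method": "servo_tool", "body": {"deltas": [[0,-0.006,0,0,0,0,0.3],[0,-0.0115,0,0,0,0,0.3],[0,-0.0115,0,0,0,0,0.3],[0,-0.0115,0,0,0,0,0.3]]}}

```text
clock: 14.32
eef_pos: [0.5153, 0.1086, 0.0303]
orientation: [0.002, 0.163, 0.987, 0.003]
contact_force: [0.9, -0.0, -0.1]
grip_width: 0.0655
```

```bash
python3 -c "
from m import *
jaws()"
```

```text
t 14.32 w 0.0655 F [ 0.9 -0.  -0.1] pos [0.5153 0.1086 0.0303]
 navy A 311.0 x -0.0128 0.0981 mean y -0.0116 jaw y -0.03 -0.0109
 navy A 199.0 x -0.0049 0.0968 mean y -0.181 jaw y -0.186 -0.1715
 mirror [(np.float64(0.017), np.float64(-0.162)), (np.float64(0.018), np.float64(-0.055)), (np.float64(0.138), np.float64(-0.055)), (np.float64(0.136), np.float64(-0.16))] [[293, 272], [329, 293], [299, 330], [263, 307]]
```

Call:
{"method": "servo_tool", "body": {"deltas": [[0,0.003,0,0,0,0,0.45],[0,0.008,0,0,0,0,0.6],[0,0.0115,0,0,0,0,0.75],[0,0.0115,0,0,0,0,0.75],[0,0.0115,0,0,0,0,0.75]]}}

```text
clock: 15.05
eef_pos: [0.5188, 0.1215, 0.0305]
orientation: [0.002, 0.163, 0.987, 0.004]
contact_force: [-0.6, 1.0, -0.4]
grip_width: 0.0343
```

```bash
python3 -c "
from m import *
jaws()"
```

```text
t 15.05 w 0.0343 F [-0.6  1.  -0.4] pos [0.5188 0.1215 0.0305]
 navy A 310.0 x -0.0081 0.0998 mean y -0.0105 jaw y -0.03 -0.0095
 navy A 193.0 x -0.0082 0.0929 mean y -0.176 jaw y -0.1816 -0.1657
 mirror [(np.float64(0.018), np.float64(-0.158)), (np.float64(0.019), np.float64(-0.051)), (np.float64(0.137), np.float64(-0.054)), (np.float64(0.137), np.float64(-0.157))] [[294, 273], [330, 294], [300, 330], [264, 308]]
```

Call:
{"method": "servo_tool", "body": {"deltas": [[0,-0.006,0,0,0,0,0.3],[0,-0.0115,0,0,0,0,0.3],[0,-0.0115,0,0,0,0,0.3],[0,-0.0115,0,0,0,0,0.3]]}}

```text
clock: 15.65
eef_pos: [0.5157, 0.1081, 0.0303]
orientation: [0.002, 0.163, 0.987, 0.003]
contact_force: [1.5, -0.8, 0.2]
grip_width: 0.0654
```

Call:
{"method": "servo_tool", "body": {"deltas": [[0,0.003,0,0,0,0,0.45],[0,0.008,0,0,0,0,0.6],[0,0.0115,0,0,0,0,0.75],[0,0.0115,0,0,0,0,0.75],[0,0.0115,0,0,0,0,0.75]]}}

```text
clock: 16.27
eef_pos: [0.5187, 0.1215, 0.0305]
orientation: [0.002, 0.163, 0.987, 0.004]
contact_force: [-1.4, 0.2, -0.6]
grip_width: 0.0346
```

```bash
python3 -c "
from m import *
jaws()"
```

```text
t 16.27 w 0.0346 F [-1.4  0.2 -0.6] pos [0.5187 0.1215 0.0305]
 navy A 309.5 x -0.0058 0.1031 mean y -0.0116 jaw y -0.0315 -0.0122
 navy A 188.0 x -0.0082 0.0938 mean y -0.1736 jaw y -0.1792 -0.164
 mirror [(np.float64(0.017), np.float64(-0.156)), (np.float64(0.018), np.float64(-0.049)), (np.float64(0.139), np.float64(-0.052)), (np.float64(0.134), np.float64(-0.159))] [[295, 273], [331, 294], [300, 331], [264, 307]]
```

Call:
{"method": "servo_tool", "body": {"deltas": [[0,-0.006,0,0,0,0,0.3],[0,-0.0115,0,0,0,0,0.3],[0,-0.0115,0,0,0,0,0.3],[0,-0.0115,0,0,0,0,0.3]]}}

```text
clock: 16.88
eef_pos: [0.5158, 0.108, 0.0303]
orientation: [0.002, 0.163, 0.987, 0.003]
contact_force: [1.6, -1.4, 0.2]
grip_width: 0.0656
```

Call:
{"method": "servo_tool", "body": {"deltas": [[0,0.003,0,0,0,0,0.45],[0,0.008,0,0,0,0,0.6],[0,0.0115,0,0,0,0,0.75],[0,0.0115,0,0,0,0,0.75],[0,0.0115,0,0,0,0,0.75]]}}

```text
clock: 17.5
eef_pos: [0.5186, 0.1215, 0.0305]
orientation: [0.002, 0.163, 0.987, 0.004]
contact_force: [-2.5, 0.8, -0.0]
grip_width: 0.0347
```

```bash
python3 -c "
from m import *
jaws()"
```

```text
t 17.5 w 0.0347 F [-2.5  0.8 -0. ] pos [0.5186 0.1215 0.0305]
 navy A 305.5 x -0.0042 0.1044 mean y -0.0133 jaw y -0.0349 -0.0128
 navy A 189.5 x -0.0082 0.0938 mean y -0.1703 jaw y -0.1769 -0.162
 mirror [(np.float64(0.015), np.float64(-0.154)), (np.float64(0.019), np.float64(-0.046)), (np.float64(0.141), np.float64(-0.051)), (np.float64(0.135), np.float64(-0.155))] [[296, 273], [332, 295], [300, 332], [265, 308]]
```

Call:
{"method": "servo_tool", "body": {"deltas": [[0,-0.006,0,0,0,0,0.3],[0,-0.0115,0,0,0,0,0.3],[0,-0.0115,0,0,0,0,0.3],[0,-0.0115,0,0,0,0,0.3]]}}

```text
clock: 18.1
eef_pos: [0.5158, 0.1078, 0.0303]
orientation: [0.002, 0.163, 0.987, 0.002]
contact_force: [1.2, -1.1, 0.2]
grip_width: 0.0654
```

```bash
python3 -c "
from m import *
jaws()"
```

```text
t 18.1 w 0.0654 F [ 1.2 -1.1  0.2] pos [0.5158 0.1078 0.0303]
 navy A 311.5 x -0.0032 0.1044 mean y -0.0152 jaw y -0.0349 -0.0151
 navy A 193.5 x -0.0046 0.0964 mean y -0.1723 jaw y -0.1783 -0.162
 mirror [(np.float64(0.015), np.float64(-0.154)), (np.float64(0.018), np.float64(-0.049)), (np.float64(0.141), np.float64(-0.051)), (np.float64(0.135), np.float64(-0.155))] [[296, 273], [331, 294], [300, 332], [265, 308]]
```

Call:
{"method": "servo_tool", "body": {"deltas": [[0,0.003,0,0,0,0,0.45],[0,0.008,0,0,0,0,0.6],[0,0.0115,0,0,0,0,0.75],[0,0.0115,0,0,0,0,0.75],[0,0.0115,0,0,0,0,0.75]]}}

```text
clock: 18.82
eef_pos: [0.5186, 0.1216, 0.0305]
orientation: [0.002, 0.163, 0.987, 0.004]
contact_force: [-1.6, 1.2, 0.2]
grip_width: 0.0345
```

```bash
python3 -c "
from m import *
jaws()
a=robot.read_camera('scene')[:,:,::-1][240:340,250:370];b=robot.read_camera('top')[:,:,::-1][140:240,240:360]
cv2.imwrite('pics/c11.png',np.hstack([cv2.resize(v,(400,333),interpolation=2) for v in(a,b)]))"
```

```text
t 18.82 w 0.0345 F [-1.6  1.2  0.2] pos [0.5186 0.1216 0.0305]
 navy A 266.0 x -0.0019 0.1069 mean y -0.0149 jaw y -0.0353 -0.0151
 navy A 192.0 x -0.0085 0.0938 mean y -0.1678 jaw y -0.1749 -0.1582
 mirror [(np.float64(0.015), np.float64(-0.148)), (np.float64(0.019), np.float64(-0.046)), (np.float64(0.138), np.float64(-0.047)), (np.float64(0.135), np.float64(-0.155))] [[298, 274], [332, 295], [302, 332], [265, 308]]
```

View pics/c11.png

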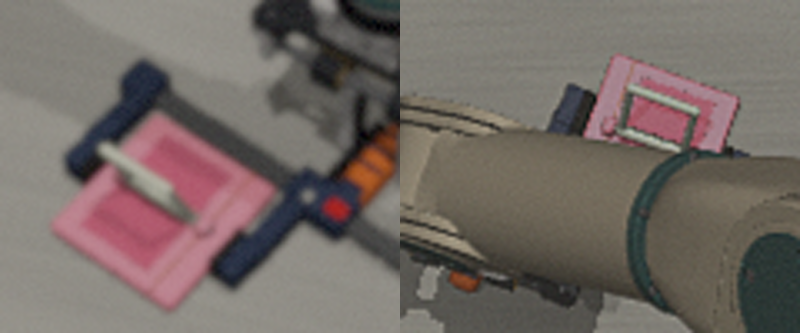

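c11: leg upright, mirror square, and the near pad seems to be at the frame. I measure the gap from the top view, where parallax along y is small.

```bash
cat > prof.py <<'E'
from m import *
def prof(n,z,dx):
    im=robot.read_camera(n).astype(np.float32);th=np.radians(-18.8)
    ex=np.array([np.cos(th),np.sin(th)]);ey=np.array([-ex[1],ex[0]]);o=np.array([.5608,.103])
    for y in np.arange(-.064,-.004,.002):
        uv=np.array([proj(n,[*(o+x*ex+y*ey),z]) for x in dx],np.float32)
        v=cv2.remap(im,uv[None,:,0],uv[None,:,1],cv2.INTER_LINEAR)[0].mean(0);print(round(y*1e3),v.round(0).astype(int).tolist(),end=" ")
    print()
E
python3 - <<'E'
from prof import *
im=robot.read_camera("top");cr=im[140:200,280:350]
prof("top",.03,np.arange(.068,.088,.002))
prof("scene",.03,np.arange(.06,.088,.002))
E
```

```text
-64 [149, 102, 109] -62 [154, 110, 119] -60 [154, 112, 121] -58 [151, 111, 119] -56 [157, 125, 134] -54 [166, 134, 144] -52 [168, 134, 145] -50 [169, 133, 143] -48 [163, 117, 125] -46 [108, 72, 76] -44 [42, 37, 35] -42 [39, 38, 35] -40 [45, 42, 39] -38 [45, 42, 39] -36 [45, 43, 43] -34 [50, 50, 56] -32 [58, 60, 72] -30 [61, 64, 77] -28 [62, 66, 77] -26 [62, 66, 77] -24 [61, 64, 75] -22 [59, 61, 72] -20 [65, 66, 71] -18 [94, 92, 89] -16 [121, 118, 111] -14 [131, 127, 119] -12 [130, 127, 120] -10 [129, 126, 119] -8 [129, 126, 118] -6 [129, 125, 118] 
-64 [172, 116, 125] -62 [167, 113, 121] -60 [168, 115, 124] -58 [173, 120, 130] -56 [181, 126, 137] -54 [185, 129, 141] -52 [186, 130, 142] -50 [181, 126, 138] -48 [169, 117, 127] -46 [144, 97, 106] -44 [111, 75, 81] -42 [82, 60, 63] -40 [64, 54, 58] -38 [59, 57, 64] -36 [56, 58, 69] -34 [50, 56, 70] -32 [45, 52, 69] -30 [43, 50, 69] -28 [42, 49, 68] -26 [41, 49, 67] -24 [38, 45, 63] -22 [35, 41, 58] -20 [34, 38, 52] -18 [42, 45, 52] -16 [65, 65, 66] -14 [96, 94, 91] -12 [122, 119, 113] -10 [136, 134, 127] -8 [142, 140, 133] -6 [144, 142, 134]
```

The top view says a gap of about 2–3 mm remains and the jaw-spacing estimate says contact. So I release and take the next stroke in parts, measuring as I go.

Call:
{"method": "servo_tool", "body": {"deltas": [[0,-0.006,0,0,0,0,0.3],[0,-0.0115,0,0,0,0,0.3],[0,-0.0115,0,0,0,0,0.3],[0,-0.0115,0,0,0,0,0.3]]}}

```text
clock: 19.68
eef_pos: [0.516, 0.1075, 0.0303]
orientation: [0.003, 0.163, 0.987, 0.002]
contact_force: [1.7, -1.1, -0.1]
grip_width: 0.0656
```

```bash
cat >> prof.py <<'E'
def edges():
    im=robot.read_camera("top").astype(np.float32);th=np.radians(-18.8);n="top"
    ex=np.array([np.cos(th),np.sin(th)]);ey=np.array([-ex[1],ex[0]]);o=np.array([.5608,.103]);ys=np.arange(-.062,-.004,.0005)
    G=np.array([[proj(n,[*(o+x*ex+y*ey),.03]) for x in np.arange(.068,.088,.002)] for y in ys],np.float32)
    v=cv2.remap(im,G[...,0],G[...,1],cv2.INTER_LINEAR).mean(1)
    i=np.argmax((v[:,0]<103)&(ys>-.055));j=i+np.argmax((v[i:,2]>57)&(ys[i:]>ys[i]+.003));k=j+np.argmax(v[j:,0]>92)
    print("pink edge",ys[i]*1e3,"black->navy",ys[j]*1e3,"navy end",ys[k]*1e3,"black",(ys[j]-ys[i])*1e3,"navy",(ys[k]-ys[j])*1e3)
E
python3 -c "
from prof import *
edges();edges();jaws()"
```

```text
pink edge -46.499999999999986 black->navy -34.49999999999997 navy end -18.99999999999996 black 12.00000000000001 navy 15.500000000000014
pink edge -46.499999999999986 black->navy -34.49999999999997 navy end -18.99999999999996 black 12.00000000000001 navy 15.500000000000014
t 19.77 w 0.0659 F [ 1.  -1.2  1. ] pos [0.5158 0.1083 0.0303]
 navy A 310.0 x -0.0016 0.1069 mean y -0.0174 jaw y -0.0353 -0.0162
 navy A 191.0 x -0.0046 0.0973 mean y -0.1699 jaw y -0.1761 -0.1602
 mirror [(np.float64(0.018), np.float64(-0.152)), (np.float64(0.021), np.float64(-0.044)), (np.float64(0.139), np.float64(-0.049)), (np.float64(0.135), np.float64(-0.155))] [[296, 274], [332, 296], [301, 332], [265, 308]]
```

Call:
{"method": "servo_tool", "body": {"deltas": [[0,0.003,0,0,0,0,0.42],[0,0.006,0,0,0,0,0.5],[0,0.007,0,0,0,0,0.54],[0,0.007,0,0,0,0,0.54]]}}

```text
clock: 20.38
eef_pos: [0.517, 0.1174, 0.0302]
orientation: [0.002, 0.162, 0.987, 0.004]
contact_force: [-2.1, 2.0, -3.4]
grip_width: 0.0436
```

```bash
python3 -c "
from prof import *
edges();edges();jaws()"
```

```text
pink edge -45.999999999999986 black->navy -34.99999999999998 navy end -18.99999999999996 black 11.00000000000001 navy 16.000000000000014
pink edge -45.999999999999986 black->navy -34.99999999999998 navy end -18.99999999999996 black 11.00000000000001 navy 16.000000000000014
t 20.48 w 0.0435 F [-1.2  1.6 -2.1] pos [0.517  0.1174 0.0303]
 navy A 302.5 x -0.0011 0.1073 mean y -0.0157 jaw y -0.0368 -0.0162
 navy A 191.0 x -0.0085 0.0925 mean y -0.1676 jaw y -0.1749 -0.1582
 mirror [(np.float64(0.019), np.float64(-0.155)), (np.float64(0.021), np.float64(-0.044)), (np.float64(0.143), np.float64(-0.049)), (np.float64(0.135), np.float64(-0.155))] [[295, 274], [332, 296], [300, 333], [265, 308]]
```

Call:
{"method": "servo_tool", "body": {"deltas": [[0,0.003,0,0,0,0,0.65],[0,0.0045,0,0,0,0,0.75],[0,0.0045,0,0,0,0,0.75]]}}

```text
clock: 20.95
eef_pos: [0.5183, 0.1192, 0.0302]
orientation: [0.002, 0.163, 0.987, 0.002]
contact_force: [-4.2, -1.0, -0.8]
grip_width: 0.0348
```

```bash
python3 -c "
from prof import *
edges();edges();jaws()"
```

```text
pink edge -46.499999999999986 black->navy -35.99999999999998 navy end -19.99999999999996 black 10.500000000000009 navy 16.000000000000014
pink edge -45.999999999999986 black->navy -35.49999999999998 navy end -19.99999999999996 black 10.500000000000009 navy 15.500000000000014
t 21.05 w 0.0349 F [-3.5 -1.6 -2.2] pos [0.5185 0.1194 0.0302]
 navy A 270.0 x -0.0006 0.109 mean y -0.017 jaw y -0.0368 -0.0162
 navy A 188.0 x -0.0057 0.0947 mean y -0.1665 jaw y -0.173 -0.1563
 mirror [(np.float64(0.02), np.float64(-0.157)), (np.float64(0.021), np.float64(-0.044)), (np.float64(0.141), np.float64(-0.047)), (np.float64(0.137), np.float64(-0.153))] [[294, 274], [332, 296], [301, 333], [265, 309]]
```

All three estimates (about 28, 29 and 32 mm) lie in the good range, so no more strokes. To check the grip, I slide the held clamp 6 mm and see whether the mirror goes along.

Call:
{"method": "servo_tool", "body": {"deltas": [[0,-0.003,0,0,0,0,0.75],[0,-0.006,0,0,0,0,0.75],[0,-0.006,0,0,0,0,0.75]]}}

```text
clock: 21.52
eef_pos: [0.5176, 0.1158, 0.0307]
orientation: [0.003, 0.162, 0.987, 0.005]
contact_force: [-1.3, 2.2, -3.0]
grip_width: 0.0348
```

```bash
python3 -c "
from prof import *
edges();edges();jaws()"
```

```text
pink edge -46.499999999999986 black->navy -36.49999999999998 navy end -20.999999999999964 black 10.000000000000009 navy 15.500000000000014
pink edge -46.499999999999986 black->navy -36.49999999999998 navy end -20.999999999999964 black 10.000000000000009 navy 15.500000000000014
t 21.62 w 0.0347 F [-0.9  2.5 -3.4] pos [0.5176 0.1158 0.0306]
 navy A 311.0 x 0.0007 0.1094 mean y -0.0182 jaw y -0.0368 -0.0181
 navy A 190.0 x -0.0022 0.0982 mean y -0.1684 jaw y -0.1747 -0.1582
 mirror [(np.float64(0.024), np.float64(-0.157)), (np.float64(0.025), np.float64(-0.045)), (np.float64(0.141), np.float64(-0.047)), (np.float64(0.141), np.float64(-0.153))] [[293, 275], [331, 297], [301, 333], [264, 310]]
```

Call:
{"method": "servo_tool", "body": {"deltas": [[0,0.004,0,0,0,0,0.75],[0,0.008,0,0,0,0,0.75],[0,0.008,0,0,0,0,0.75]]}}

```text
clock: 22.1
eef_pos: [0.5197, 0.1213, 0.0303]
orientation: [0.002, 0.163, 0.987, 0.003]
contact_force: [0.4, -3.9, -1.8]
grip_width: 0.0349
```

```bash
python3 -c "
from prof import *
edges();edges();jaws()"
```

```text
pink edge -42.999999999999986 black->navy -32.49999999999997 navy end -16.99999999999996 black 10.500000000000009 navy 15.500000000000014
pink edge -42.999999999999986 black->navy -32.49999999999997 navy end -16.99999999999996 black 10.500000000000009 navy 15.500000000000014
t 22.2 w 0.0348 F [ 0.9 -3.4 -2.6] pos [0.5197 0.1214 0.0303]
 navy A 270.0 x 0.0017 0.109 mean y -0.0144 jaw y -0.0334 -0.0141
 navy A 183.0 x -0.0046 0.0969 mean y -0.1642 jaw y -0.1692 -0.1543
 mirror [(np.float64(0.021), np.float64(-0.153)), (np.float64(0.022), np.float64(-0.041)), (np.float64(0.142), np.float64(-0.044)), (np.float64(0.14), np.float64(-0.148))] [[295, 275], [333, 297], [302, 334], [266, 311]]
```

Call:
{"method": "servo_tool", "body": {"deltas": [[0,-0.005,0,0,0,0,0.75],[0,-0.01,0,0,0,0,0.75],[0,-0.012,0,0,0,0,0.75],[0,-0.012,0,0,0,0,0.75]]}}

```text
clock: 22.8
eef_pos: [0.5159, 0.1115, 0.0305]
orientation: [0.002, 0.162, 0.987, 0.004]
contact_force: [1.5, 3.5, -2.3]
grip_width: 0.0346
```

```bash
python3 -c "
from prof import *
edges();edges();jaws()"
```

```text
pink edge -48.999999999999986 black->navy -38.99999999999998 navy end -23.999999999999964 black 10.000000000000009 navy 15.000000000000014
pink edge -48.999999999999986 black->navy -39.49999999999998 navy end -23.499999999999964 black 9.500000000000009 navy 16.000000000000014
t 22.9 w 0.0343 F [-0.1  3.  -2.8] pos [0.5159 0.1115 0.0305]
 navy A 279.0 x -0.0001 0.1098 mean y -0.023 jaw y -0.0402 -0.0215
 navy A 188.0 x 0.0008 0.1022 mean y -0.1714 jaw y -0.1769 -0.16
 mirror [(np.float64(0.027), np.float64(-0.161)), (np.float64(0.024), np.float64(-0.048)), (np.float64(0.143), np.float64(-0.049)), (np.float64(0.144), np.float64(-0.154))] [[291, 275], [330, 296], [300, 333], [263, 311]]
```

Mirror and clamp move together to within 0.7 mm, so there is no 2–3 mm gap, but that alone doesn't fix the force. I get absolute travel by taking the initial jaw spacing from the clear top picture and adding the change seen by the scene camera.

```bash
cat > tr.py <<'E'
from h import *
def P(im,n,o,th,xs,z=.036,rng=(-.22,.03)):
    im=im.astype(np.float32);ex=np.array([np.cos(th),np.sin(th)]);ey=np.array([-ex[1],ex[0]]);ys=np.arange(*rng,.0005)
    G=np.array([[proj(n,[*(o+x*ex+y*ey),z]) for x in xs] for y in ys],np.float32)
    return ys,cv2.remap(im,G[...,0],G[...,1],cv2.INTER_LINEAR).mean(1)
def show(ys,v,st=5):
    print(" ".join(f"{y*1e3:.0f}:{int(a)},{int(c-a)}" for y,(a,b,c) in zip(ys[::st],v[::st])))
E
python3 - <<'E'
from tr import *
o=np.array([.5608,.103]);xs=np.arange(.062,.082,.002)
top0=cv2.imread("pics/top0.png")[:,:,::-1];sc0=cv2.imread("pics/scene0.png")[:,:,::-1];sc=robot.read_camera("scene")
print("top0 (y:red,blue-red)");show(*P(top0,"top",o,np.radians(-17.5),xs))
print("sc0");show(*P(sc0,"scene",o,np.radians(-17.5),xs))
print("sc now");show(*P(sc,"scene",o,np.radians(-18.8),xs))
E
```

```text
top0 (y:red,blue-red)Traceback (most recent call last):
  File "<stdin>", line 4, in <module>
  File "tr.py", line 4, in P
    G=np.array([[proj(n,[*(o+x*ex+y*ey),z]) for x in xs] for y in ys],np.float32)
                 ~~~~^^^^^^^^^^^^^^^^^^^^^^
  File "h.py", line 8, in proj
    c=robot.get_calibration(n);K=c["intrinsics"];T=c["pose"]
ValueError: time passes only in moves, steps and waits
```

```bash
sed -i 's/^def ray/import functools\n@functools.lru_cache(None)\ndef cal(n): return robot.get_calibration(n)\ndef ray/; s/c=robot.get_calibration(n);K/c=cal(n);K/' h.py
python3 - <<'E'
from tr import *
o=np.array([.5608,.103]);xs=np.arange(.062,.082,.002)
top0=cv2.imread("pics/top0.png")[:,:,::-1];sc0=cv2.imread("pics/scene0.png")[:,:,::-1];sc=robot.read_camera("scene");cv2.imwrite("pics/sc_now.png",sc[:,:,::-1])
print("top0 (y:red,blue-red)");show(*P(top0,"top",o,np.radians(-17.5),xs))
print("sc0");show(*P(sc0,"scene",o,np.radians(-17.5),xs))
print("sc now");show(*P(sc,"scene",o,np.radians(-18.8),xs))
E
```

```text
top0 (y:red,blue-red)
-220:122,-9 -218:123,-9 -215:123,-9 -212:123,-9 -210:122,-9 -208:123,-9 -205:123,-10 -202:123,-9 -200:123,-9 -197:124,-10 -195:125,-10 -192:116,-9 -190:84,-4 -187:46,7 -185:54,14 -182:60,14 -180:62,14 -177:62,14 -175:56,11 -172:43,-2 -170:43,-6 -167:45,-5 -165:77,-7 -162:123,-9 -160:127,-9 -157:124,-10 -155:123,-9 -152:125,-10 -150:123,-9 -147:115,-10 -145:107,-24 -142:151,-37 -140:162,-23 -137:160,-23 -135:156,-24 -132:140,-24 -130:140,-29 -127:146,-35 -125:146,-42 -122:141,-44 -120:133,-38 -117:140,-36 -115:143,-37 -112:143,-37 -110:141,-36 -107:142,-36 -105:146,-37 -102:143,-36 -100:142,-36 -97:138,-35 -95:141,-35 -92:146,-37 -90:144,-35 -87:141,-34 -85:144,-34 -82:146,-35 -80:145,-34 -77:142,-34 -75:140,-34 -72:139,-32 -70:141,-33 -67:144,-31 -65:142,-23 -62:143,-18 -60:137,-19 -57:126,-30 -55:141,-40 -52:150,-31 -50:151,-30 -47:145,-24 -45:157,-20 -42:161,-21 -40:161,-28 -37:144,-38 -35:84,-13 -32:47,-3 -30:40,-4 -27:44,-5 -25:45,-4 -22:47,3 -20:58,13 -17:61,14 -15:61,13 -12:59,14 -10:58,11 -7:81,-1 -5:120,-10 -2:125,-9 0:123,-10 3:123,-10 5:122,-10 8:122,-
[... 1723 characters left out ...]
5:172,-37 -122:172,-36 -120:172,-37 -117:172,-36 -115:173,-38 -112:173,-37 -110:173,-38 -107:172,-38 -105:169,-40 -102:163,-42 -100:156,-44 -97:152,-47 -95:152,-48 -92:155,-51 -90:158,-53 -87:161,-55 -85:164,-57 -82:166,-58 -80:168,-57 -77:170,-53 -75:174,-47 -72:180,-45 -70:183,-46 -67:181,-47 -65:177,-49 -62:177,-47 -60:182,-45 -57:186,-44 -55:186,-44 -52:183,-43 -50:171,-43 -47:146,-39 -45:113,-29 -42:85,-13 -40:63,5 -37:49,18 -35:43,25 -32:42,26 -30:41,26 -27:39,25 -25:33,23 -22:38,13 -20:67,1 -17:106,-6 -15:132,-8 -12:142,-9 -10:144,-9 -7:145,-9 -5:144,-9 -2:144,-9 0:144,-10 3:144,-10 5:145,-9 8:144,-9 10:144,-10 13:144,-10 15:143,-9 18:144,-10 20:144,-10 23:143,-10 25:144,-10 28:144,-9
```

From clear edges: starting travel is about 0 (151.8 mm between jaw faces), outer spacing has changed by 24.5 mm, so travel is about 24.7 ±1.5 mm. The stroke count bounds it to 22–28 mm. My earlier estimates were too high; one more stroke (to about 29 mm, at most 33) is safe and needed.

Call:
{"method": "servo_tool", "body": {"deltas": [[0,-0.006,0,0,0,0,0.3],[0,-0.0115,0,0,0,0,0.3],[0,-0.0115,0,0,0,0,0.3],[0,-0.0115,0,0,0,0,0.3]]}}

```text
clock: 23.6
eef_pos: [0.5126, 0.098, 0.0303]
orientation: [0.003, 0.164, 0.987, 0.002]
contact_force: [1.1, -1.4, 0.4]
grip_width: 0.0657
```

```bash
cat >> tr.py <<'E'
def outer(sc,n="scene",th=-18.8):
    o=np.array([.5608,.103]);th=np.radians(th)
    r=[]
    for xs in(np.arange(.05,.066,.002),np.arange(.066,.082,.002)):
        ys,v=P(sc,n,o,th,xs,rng=(-.21,.02));a=v[:,0]
        i=np.argmax(a<92);j=len(a)-1-np.argmax(a[::-1]<88);r.append((ys[i]*1e3,ys[j]*1e3,(ys[j]-ys[i])*1e3))
    print(np.round(r,1).tolist())
E
python3 - <<'E'
from prof import *
from tr import outer
edges();jaws();outer(robot.read_camera("scene"));outer(cv2.imread("pics/sc_now.png")[:,:,::-1])
outer(cv2.imread("pics/scene0.png")[:,:,::-1],th=-17.5)
E
```

```text
pink edge -51.49999999999999 black->navy -40.99999999999998 navy end -25.499999999999968 black 10.500000000000009 navy 15.500000000000014
t 23.65 w 0.0655 F [ 0.9 -2.4 -1.9] pos [0.5126 0.0984 0.0303]
 navy A 265.0 x 0.0009 0.1094 mean y -0.025 jaw y -0.042 -0.0238
 navy A 188.5 x 0.0044 0.1056 mean y -0.1748 jaw y -0.1798 -0.1646
 mirror [(np.float64(0.027), np.float64(-0.161)), (np.float64(0.024), np.float64(-0.054)), (np.float64(0.144), np.float64(-0.051)), (np.float64(0.148), np.float64(-0.154))] [[291, 275], [328, 295], [299, 333], [262, 312]]
[[-183.5, -20.0, 163.5], [-183.0, -21.0, 162.0]]
[[-180.5, -18.5, 162.0], [-180.0, -19.0, 161.0]]
[[-189.0, -2.0, 187.0], [-188.5, -2.0, 186.5]]
```

Call:
{"method": "servo_tool", "body": {"deltas": [[0,0.003,0,0,0,0,0.45],[0,0.008,0,0,0,0,0.6],[0,0.0115,0,0,0,0,0.75],[0,0.0115,0,0,0,0,0.75],[0,0.0115,0,0,0,0,0.75]]}}

```text
clock: 24.42
eef_pos: [0.5148, 0.1122, 0.0302]
orientation: [0.001, 0.163, 0.987, 0.004]
contact_force: [-3.6, 1.5, -1.9]
grip_width: 0.0345
```

```bash
python3 - <<'E'
from prof import *
from tr import outer
edges();jaws();outer(robot.read_camera("scene"))
E
```

```text
pink edge -49.999999999999986 black->navy -41.49999999999998 navy end -25.999999999999968 black 8.500000000000007 navy 15.500000000000014
t 24.48 w 0.0346 F [-2.9  1.6 -1.6] pos [0.5149 0.112  0.0302]
 navy A 311.0 x 0.0009 0.1089 mean y -0.0234 jaw y -0.042 -0.0234
 navy A 176.0 x -0.0019 0.0986 mean y -0.1701 jaw y -0.1755 -0.16
 mirror [(np.float64(0.023), np.float64(-0.161)), (np.float64(0.024), np.float64(-0.048)), (np.float64(0.145), np.float64(-0.053)), (np.float64(0.142), np.float64(-0.155))] [[292, 274], [330, 296], [298, 333], [263, 310]]
[[-178.5, -19.5, 159.0], [-178.5, -21.0, 157.5]]
```

Call:
{"method": "servo_tool", "body": {"deltas": [[0,0.005,0,0,0,0,0.75],[0,0.01,0,0,0,0,0.75],[0,0.01,0,0,0,0,0.75]]}}

```text
clock: 25.0
eef_pos: [0.5198, 0.1208, 0.0305]
orientation: [0.003, 0.163, 0.987, 0.004]
contact_force: [-0.1, -0.6, -3.1]
grip_width: 0.0347
```

```bash
python3 - <<'E'
from prof import *
from tr import outer
edges();edges();jaws();outer(robot.read_camera("scene"))
E
```

```text
pink edge -39.99999999999998 black->navy -31.49999999999997 navy end -15.499999999999957 black 8.500000000000007 navy 16.000000000000014
pink edge -39.99999999999998 black->navy -30.99999999999997 navy end -15.499999999999957 black 9.000000000000007 navy 15.500000000000014
t 25.1 w 0.035 F [ 0.6 -2.9 -3.9] pos [0.5196 0.1207 0.0305]
 navy A 319.0 x 0.003 0.1123 mean y -0.0134 jaw y -0.03 -0.0141
 navy A 179.5 x 0.0014 0.1022 mean y -0.1601 jaw y -0.1653 -0.1506
 mirror [(np.float64(0.022), np.float64(-0.149)), (np.float64(0.027), np.float64(-0.038)), (np.float64(0.146), np.float64(-0.041)), (np.float64(0.142), np.float64(-0.15))] [[296, 276], [333, 299], [302, 336], [265, 311]]
[[-168.5, -10.0, 158.5], [-168.5, -11.0, 157.5]]
```

Call:
{"method": "servo_tool", "body": {"deltas": [[0,-0.005,0,0,0,0,0.75],[0,-0.01,0,0,0,0,0.75],[0,-0.01,0,0,0,0,0.75]]}}

```text
clock: 25.62
eef_pos: [0.5157, 0.1112, 0.0305]
orientation: [0.002, 0.162, 0.987, 0.004]
contact_force: [0.2, 2.2, -3.4]
grip_width: 0.0343
```

```bash
python3 - <<'E'
from prof import *
from tr import outer
edges();edges();jaws();outer(robot.read_camera("scene"))
E
```

```text
pink edge -46.499999999999986 black->navy -37.99999999999998 navy end -21.999999999999964 black 8.500000000000007 navy 16.000000000000014
pink edge -46.499999999999986 black->navy -37.99999999999998 navy end -21.999999999999964 black 8.500000000000007 navy 16.000000000000014
t 25.73 w 0.0341 F [ 0.9  2.1 -3.7] pos [0.5158 0.1112 0.0305]
 navy A 308.0 x 0.0022 0.1119 mean y -0.0212 jaw y -0.0368 -0.0204
 navy A 186.5 x 0.0052 0.1074 mean y -0.1673 jaw y -0.1723 -0.1567
 mirror [(np.float64(0.028), np.float64(-0.157)), (np.float64(0.026), np.float64(-0.047)), (np.float64(0.147), np.float64(-0.046)), (np.float64(0.148), np.float64(-0.15))] [[292, 276], [330, 297], [300, 335], [263, 313]]
[[-175.5, -17.5, 158.0], [-175.5, -18.0, 157.5]]
```

Mirror and clamp now move as one (pad image constant at 8.5 mm, travel about 28.7 mm). Quick leg check, then hand in while holding.

Call:
{"method": "servo_tool", "body": {"deltas": [[0,0,0,0,0,0,0.75],[0,0,0,0,0,0,0.75]]}}

```text
clock: 26.12
eef_pos: [0.5158, 0.1112, 0.0304]
orientation: [0.002, 0.163, 0.987, 0.004]
contact_force: [0.0, 2.1, -2.4]
grip_width: 0.0343
```

```bash
python3 - <<'E'
from m import *
im=robot.read_camera("scene");P=np.array(corners());print(P.tolist())
th=np.radians(-18.8);e=np.array([np.cos(th),np.sin(th)])
C=np.mean([ray("scene",*p,.024)[:2] for p in P[:4]],axis=0)
roi=im[250:345,255:345].astype(int);w=(roi.min(2)>125)&(roi.max(2)-roi.min(2)<45)
nb,l,st,ce=cv2.connectedComponentsWithStats(w.astype(np.uint8))
for a in(.5,1.0,1.25):
    u=proj("scene",[*(C+.069*np.cos(a)*e),.032+.069*np.sin(a)]);print(a,u.round(1),im[int(u[1])-1:int(u[1])+2,int(u[0])-1:int(u[0])+2].mean((0,1)).round())
s=robot.state();print(s["clock"],s["grip_width"],s["contact_force"].round(1))
robot.hand_in()
E
```

```text
[[292, 276], [330, 297], [300, 335], [263, 313]]
0.5 [279.  314.2] [179. 102. 119.]
1.0 [284.5 300.6] [142.  72.  86.]
1.25 [288.5 293.8] [172. 164. 154.]
26.225 0.03450918670640173 [ 0.6  2.1 -2.3]
the job is handed in; nothing more can be done
```

I swung the prop leg out to its end stop and let it stand by itself, then pumped the trigger seven times. I handed in at 26.2 s with the trigger still held squeezed.

**Last checks**
- **Leg:** it measured about 1.25 rad once I let go. At hand-in, a white patch lay where the bar should be at that angle.
- **Grip:** jaw travel came out at about 28.7 mm, roughly 9 N on the pads and inside the good range. When I slid the held clamp back and forth, the mirror moved with it and the visible pad width stayed at 8.5 to 9 mm.
- **Trigger:** the fingers closed to 34.5 mm, which is a full squeeze.
- **Mirror:** it looked square and flat between the pads.

**What went wrong or disagreed**
- **Early contact:** while finding the bar, a fingertip pressed on the frame. The wrist read about 39 N, close to the 40 N limit. The shelf is about 10 mm above z=0, which I had not allowed for.
- **First leg pull:** it lifted the mirror's outer edge for a moment and then dragged the mirror about 20 mm towards the far pad. I regripped with the tool turning along with the leg.
- **Jaw travel:** after the sixth stroke my estimates ranged from 28 to 32 mm and I took them as good. A clearer measurement gave about 25 mm, so I made the seventh stroke.
- **Not checked:** I did not measure pad force directly. I also did not re-measure the tray, cup, bottle and lens case. I never meant to touch them.

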